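Hang up the padlocks and put the drawer things away

TASK

Tidy the ledge by the front door: hang every padlock by its shackle on the key rack, each on a hook of its own, lay the torch and the folded shoehorn in the open drawer of the small chest, and push the drawer fully shut. Leave the other things on the ledge where they are.

Things in the scene. Friction and masses are not known exactly. Their poses are not given: they have to be found in the camera images.
- lock0: one of two to four like padlocks (None if absent), standing: blue plastic body 28 (x) x 60 (y) x 50 mm tall; an arched steel shackle of 11 mm bar rises from it in its y-z plane to 111 mm; its opening is 36 mm wide, from 50 mm up to 100 mm above the underside. Mass about 0.2 kg. Origin at the centre of the underside, z up.
- lock1: one of two to four like padlocks (None if absent), standing: blue plastic body 28 (x) x 60 (y) x 50 mm tall; an arched steel shackle of 11 mm bar rises from it in its y-z plane to 111 mm; its opening is 36 mm wide, from 50 mm up to 100 mm above the underside. Mass about 0.2 kg. Origin at the centre of the underside, z up.
- lock2: one of two to four like padlocks (None if absent), standing: blue plastic body 28 (x) x 60 (y) x 50 mm tall; an arched steel shackle of 11 mm bar rises from it in its y-z plane to 111 mm; its opening is 36 mm wide, from 50 mm up to 100 mm above the underside. Mass about 0.2 kg. Origin at the centre of the underside, z up.
- lock3: one of two to four like padlocks (None if absent), standing: blue plastic body 28 (x) x 60 (y) x 50 mm tall; an arched steel shackle of 11 mm bar rises from it in its y-z plane to 111 mm; its opening is 36 mm wide, from 50 mm up to 100 mm above the underside. Mass about 0.2 kg. Origin at the centre of the underside, z up.
- rack: the stainless key rack, fixed: a strip 380 mm long (y), 4 mm thick, from 154 to 198 mm high, on two legs at y = +-180 mm. Five hooks 74 mm apart stick out to the rack's own -x, towards the robot. Origin on the ledge under the strip's middle.
- hook0 (a point): hook 0 of the rack (numbered along the rack's +y): the point on the top of its 8 mm round bar, 194 mm high, 42 mm out from the strip. The bar runs level along the rack's x; from 24 mm beyond this point (towards -x) its last 10 mm turn up at 45 degrees, so the tip's top is 10 mm above this point and 38 mm out. Axes as the rack's.
- hook1 (a point): hook 1 of the rack (numbered along the rack's +y): the point on the top of its 8 mm round bar, 194 mm high, 42 mm out from the strip. The bar runs level along the rack's x; from 24 mm beyond this point (towards -x) its last 10 mm turn up at 45 degrees, so the tip's top is 10 mm above this point and 38 mm out. Axes as the rack's.
- hook2 (a point): hook 2 of the rack (numbered along the rack's +y): the point on the top of its 8 mm round bar, 194 mm high, 42 mm out from the strip. The bar runs level along the rack's x; from 24 mm beyond this point (towards -x) its last 10 mm turn up at 45 degrees, so the tip's top is 10 mm above this point and 38 mm out. Axes as the rack's.
- hook3 (a point): hook 3 of the rack (numbered along the rack's +y): the point on the top of its 8 mm round bar, 194 mm high, 42 mm out from the strip. The bar runs level along the rack's x; from 24 mm beyond this point (towards -x) its last 10 mm turn up at 45 degrees, so the tip's top is 10 mm above this point and 38 mm out. Axes as the rack's.
- hook4 (a point): hook 4 of the rack (numbered along the rack's +y): the point on the top of its 8 mm round bar, 194 mm high, 42 mm out from the strip. The bar runs level along the rack's x; from 24 mm beyond this point (towards -x) its last 10 mm turn up at 45 degrees, so the tip's top is 10 mm above this point and 38 mm out. Axes as the rack's.
- torch: black plastic torch lying on its flat underside: square barrel 105 mm long (x), 34 mm wide, 34 mm high, from x = -65 to +40 mm; the head beyond it, to x = +85 mm, is 48 mm wide and 44 mm high. Press button on top. Mass about 0.16 kg. Origin on the underside near the centre of mass, x along the torch to its head, z up.
- shoehorn: folded aluminium shoehorn lying flat: 140 mm long (x, -62 to +79 mm), 34 mm wide, 16 mm high in all (upper half 30 mm wide). Origin at the middle of the underside, x along it, z up. Mass about 0.09 kg.
- chest_front (a point): middle of the front edge of a small fixed wooden chest, at the height of its drawer's floor, 22 mm above the ledge; the chest's x points into it, away from the robot. The chest is 270 mm deep (x), 280 mm wide (y), 105 mm high and roofs over the part of its one drawer that is not pulled out. Fully shut, the tray point is 21 mm inside (+x of) this point.
- tray (a point): middle of the front edge of the drawer's inner floor (top of the floor, at the inside of the front panel), axes as the chest's, moves with the drawer. Inside, the drawer is 225 mm deep (x), 238 mm wide (y), with walls 61 mm high; its front panel, 21 mm thick, 93 mm above the ledge, is at -x. Floor 22 mm above the ledge.
- chest_drawer0_handle (a point): middle of the drawer's bar handle (along the chest's y), 35 mm in front of the drawer's face. Moves with the drawer.
- dish: white ceramic coin dish, 104 mm across, 28 mm high; stays where it is. Origin at the centre of its underside.
- paperweight: glass paperweight, 68 mm across, 43 mm high; stays where it is. Origin at the centre of its underside.
- mug: ceramic mug, 76 mm across, 90 mm high; stays where it is. Origin at the centre of its underside.
- spray: white bottle, 54 mm across, 130 mm high; stays where it is. Origin at the centre of its underside.
- case: grey spectacle case 160 x 60 x 40 mm; stays where it is. Origin at the centre of its underside.
Things that resemble listed ones, but are neither listed nor needed, are in the scene too. There is more than one size of the shoehorn; the job needs the larger.

How it is judged (in metres and radians):
At the end, for the whole second after the job is handed in: Every padlock hangs at rest on a hook by its shackle, one per hook (within 38 mm of the hook point from above, underside 78 to 115 mm up, tilt under 0.3 rad); torch and shoehorn in the drawer; drawer within 8 mm of shut; bystanders shifted under 30 mm ((horizontal distance between lock0 and hook0 below 0.038 m or horizontal distance between lock0 and hook1 below 0.038 m or horizontal distance between lock0 and hook2 below 0.038 m or horizontal distance between lock0 and hook3 below 0.038 m or horizontal distance between lock0 and hook4 below 0.038 m) and height (world z) of lock0 between 0.078 and 0.115 m and angle between each of lock0, lock1, lock2, lock3's own z axis and vertical below 0.3 rad and linear speed of each of lock0, lock1, lock2, lock3 below 0.05 m/s and (horizontal distance between lock1 and hook0 below 0.038 m or horizontal distance between lock1 and hook1 below 0.038 m or horizontal distance between lock1 and hook2 below 0.038 m or horizontal distance between lock1 and hook3 below 0.038 m or horizontal distance between lock1 and hook4 below 0.038 m) and height (world z) of lock1 between 0.078 and 0.115 m and (horizontal distance between lock2 and hook0 below 0.038 m or horizontal distance between lock2 and hook1 below 0.038 m or horizontal distance between lock2 and hook2 below 0.038 m or horizontal distance between lock2 and hook3 below 0.038 m or horizontal distance between lock2 and hook4 below 0.038 m) and height (world z) of lock2 between 0.078 and 0.115 m and (horizontal distance between lock3 and hook0 below 0.038 m or horizontal distance between lock3 and hook1 below 0.038 m or horizontal distance between lock3 and hook2 below 0.038 m or horizontal distance between lock3 and hook3 below 0.038 m or horizontal distance between lock3 and hook4 below 0.038 m) and height (world z) of lock3 between 0.078 and 0.115 m and horizontal distance between each of lock1, lock2, lock3 and lock0 above 0.05 m and horizontal distance between each of lock2, lock3 and lock1 above 0.05 m and horizontal distance between lock3 and lock2 above 0.05 m and x of torch in the frame of tray between 0 and 0.225 m and y of torch in the frame of tray between -0.115 and 0.115 m and z of torch in the frame of tray between -0.02 and 0.05 m and x of shoehorn in the frame of tray between 0 and 0.225 m and y of shoehorn in the frame of tray between -0.115 and 0.115 m and z of shoehorn in the frame of tray between -0.02 and 0.05 m and x of tray in the frame of chest_front above 0.013 m); the robot touches nothing.
It fails at once if one of the other things on the ledge is shifted by more than 30 mm (distance of any of dish, paperweight, mug, spray, case from where it was at the start of the episode above 0.03 m).
Of lock0, lock1, lock2, lock3 only 2 to 4 are there at a start; the rules pass over those that are not, and their reading is None.
At some moment in a run one of torch, shoehorn may be knocked a few centimetres aside while the robot is not near it.
It also fails if it takes over 210 s, if anything falls off the work surface, if the arm or the gripper's body presses on something with over 40 N, if the wrist force passes 120 N, or if a joint passes its speed limit or range.

ROBOT

A 6-joint arm with a two-finger parallel gripper is mounted at the origin on the work surface. World frame = base frame: x ahead of the robot, y to its left, z up, the work surface at z = 0. Lengths are in m, angles in degrees, forces in N, time in s.
With the tool pointing down it reaches from about 0.3 to 0.85 m from the base axis. Payload 5.4 kg.
Tool frame: the origin (TCP) lies between the finger pads; the fingertips stand 25 mm ahead of it and the grasp point (between the pads) lies 6 mm ahead of it; z points along the fingers, y is the direction in which the jaws open and shut (so a half turn about z gives the same grasp; the last joint's range is limited). The gripper opens to 85 mm and grips with 20 to 120 N. Pads are 22 mm wide; open, the fingers measure 114 mm over their backs; the gripper's body (76 mm by 85 mm) begins 54 mm behind the grasp point. The pads swing forward as they close: fully open they stand 13 mm farther back than shut.
Start: joints at [55.17, 9.076, 91.501, -0, 79.423, -12.038], TCP at [0.223, 0.53, 0.225] pointing down, gripper open.
Joint ranges: [-166.64, 166.64], [-54.1, 131.32], [10.49, 154.53], [-73.88, 253.88], [9.74, 151.15], [-171.62, 171.62]. Speed limits (degrees/s): [147.25, 147.25, 180, 180, 180, 180].

INTERFACE

Orientations are given as [roll, pitch, yaw] about the fixed x, y, z axes, in that order (R = Rz(yaw) Ry(pitch) Rx(roll)).
In Python, from station import * gives the robot as it stands.
- The arm moves only by the shell command python3 -m creep 'ROWS' [FORCE]. ROWS is JSON, a list of rows, each an object of numbers: "fingers": the closure in counts, from 0 (fully open) to 255 (shut); "tx", "ty", "tz": the shift along the tool's x, y, z in m; "wx", "wy", "wz": the turn, a rotation vector about the tool's x, y, z in rad. A call has 1 to 8 rows; each row is the pose to reach, as a shift and turn from the pose commanded when the call began, along the tool's axes at that moment; what a row does not reach only later rows make up. A row lasts 1/12 s, in which the tool goes at most 41.7 mm and 7.16 degrees, less where a joint would pass 70% of its speed; a pose out of reach is approached as far as the arm can. A call with a gripper value outside its range is refused whole. The fingers move at their own pace and stop on an object; FORCE is the grip in N (left out, the last holds). Time passes only in rows, so rows that repeat a pose let the fingers close. It gives the time, the measured TCP pose, the force and the opening at its end, in the units of the state.
- state(): the state, without advancing time (a new reading comes with each control period).
- capture(name): name is "scene" or "top" or "wrist"; returns (picture, depth): 420x560x3 uint8, red, green, blue; 420x560 float32, m along the optical axis (not along the pixel's ray), 0 where there is no reading.
- calibration(name): a dict with "camera_matrix" (3x3 intrinsics, pixels), "D" ([k1, k2, p1, p2, k3] as OpenCV has them; the pictures are not rectified), "rvec" (rotation vector, rad) and "tvec" (3), from world to camera coordinates, as OpenCV has them. Camera axes: x right, y down, z forward; pixel columns grow to the right and rows downward; lengths in m; the calibration is good to about 2 mm. A picture is of the moment at which its call begins: read the wrist's pose just before it. calibration takes no time and is no camera call; for the wrist camera it gives the pose at the moment of the call.
- job_done(): hands the job in, once; it reports no verdict.
The state is a dict: "clock": time; "q": joint angles; "dq": joint speeds; "joint_efforts": joint torques, N m; "position": TCP position; "tcp_rot": TCP orientation; "wrist_force": force on the tool from outside, world axes, zero at the start; "torque": the same for the moment, N m; "grip_width": finger opening in m.
Only numpy, scipy, OpenCV 4.12 (cv2) and the standard library are available. Lean on these libraries where they do the work, as an engineer would, in place of code of your own. Each camera call takes 0.05 s, during which the arm holds its last target.

## Working session

There is one attempt and no reset: what is moved stays moved. The work goes in short steps, Python scripts to look and compute and a shell command to move; the robot and the scene stay as the last step left them, time stands still between calls to the robot, and variables do not carry over. Pictures are saved under pics/ and viewed, and the job is handed in when it is done.

```bash
ls; mkdir -p pics; python3 - <<'E'
from station import *
import cv2
s=state();print(s)
for n in["scene","top","wrist"]:
    p,d=capture(n);cv2.imwrite(f"pics/{n}0.png",p[:,:,::-1]);
    c=calibration(n);print(n,c)
E
```

```text
pics
{'clock': 0.0, 'q': array([ 5.51692443e+01,  9.11321698e+00,  9.15734024e+01, -1.03919010e-03,
        7.94231388e+01, -1.20379350e+01]), 'dq': array([ 0.10758791,  0.04288171,  0.00592459, -0.09087276, -0.06036356,
       -0.02798539]), 'joint_efforts': array([ 4.76033765e-04, -3.96000338e+01, -3.31433809e+01, -9.19894774e-05,
        8.16107233e-03, -5.58065764e-06]), 'position': array([0.2224177 , 0.52956692, 0.22440061]), 'tcp_rot': array([-1.79892442e+02, -2.18923674e-02,  1.57207350e+02]), 'wrist_force': array([-0.36531281,  1.01678526, -1.1618689 ]), 'torque': array([ 0.00618453,  0.03110807, -0.04840829]), 'grip_width': 0.08558338515152078}
scene {'camera_matrix': array([[384.41743982,   0.        , 282.08963261],
       [  0.        , 384.41743982, 211.70483211],
       [  0.        ,   0.        ,   1.        ]]), 'D': array([0.03625561, 0.        , 0.        , 0.        , 0.        ]), 'rvec': array([ 1.18510989,  2.31981396, -0.99590444]), 'tvec': array([ 0.28242694, -0.19254588,  1.62825353])}
top {'camera_matrix': array([[389.5271461 ,   0.        , 275.49075896],
       [  0.        , 389.5271461 , 214.04139893],
       [  0.        ,   0.        ,   1.        ]]), 'D': array([-0.02025533,  0.        ,  0.        ,  0.        ,  0.        ]), 'rvec': array([ 2.17852436, -2.14589937,  0.13872378]), 'tvec': array([-0.0168192 ,  0.50319734,  1.38396018])}
wrist {'camera_matrix': array([[295.161427  ,   0.        , 283.9385622 ],
       [  0.        , 295.161427  , 211.06617414],
       [  0.        ,   0.        ,   1.        ]]), 'D': array([-0.0424676,  0.       ,  0.       ,  0.       ,  0.       ]), 'rvec': array([-2.38989649, -1.58984808, -0.24662067]), 'tvec': array([-0.57356658, -0.04058529,  0.38000442])}
```

View pics/scene0.png

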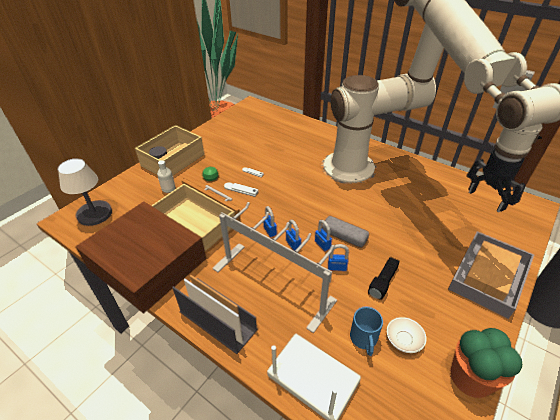

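View pics/top0.png

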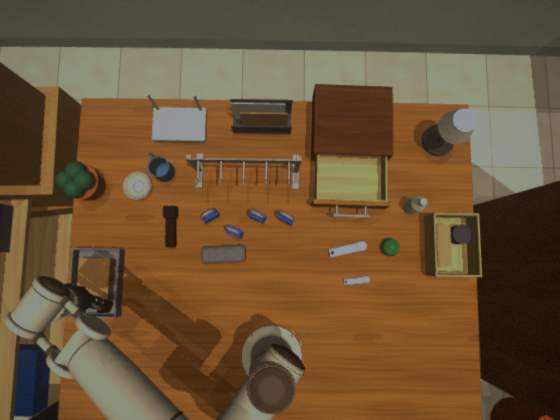

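View pics/wrist0.png

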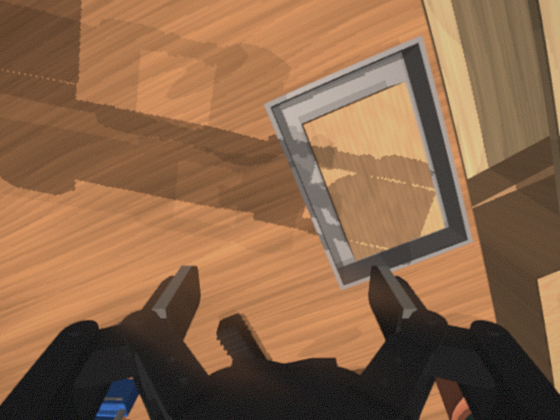

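Four padlocks stand near (210,215), (234,231), (257,215) and (285,217) in the top view. The torch is at (170,226), the large shoehorn at (348,249), the small one at (357,281), the rack near (245,160) and the open drawer near (350,180).

```bash
cat > h.py <<'E'
from station import *
import numpy as np, cv2
from scipy.spatial.transform import Rotation as Ro
def cloud(name,d,c=None):
    c=c or calibration(name);K=c["camera_matrix"];H,W=d.shape
    u,v=np.meshgrid(np.arange(W),np.arange(H))
    p=cv2.undistortPoints(np.stack([u,v],-1).reshape(-1,1,2).astype(float),K,c["D"]).reshape(H,W,2)
    pc=np.dstack([p[...,0]*d,p[...,1]*d,d])
    R,_=cv2.Rodrigues(c["rvec"]);return (pc-c["tvec"].reshape(3))@R   # R^T(pc-t)
def proj(name,P,c=None):
    c=c or calibration(name)
    return cv2.projectPoints(np.array(P,float).reshape(-1,1,3),c["rvec"],c["tvec"],c["camera_matrix"],c["D"])[0].reshape(-1,2)
def tcp():
    s=state();return s["position"],Ro.from_euler("xyz",s["tcp_rot"],degrees=True)
def rel(target,rpy):
    """shift/turn in tool axes from present pose to target"""
    p,R=tcp();T=Ro.from_euler("xyz",rpy,degrees=True)
    return R.inv().apply(np.array(target)-p).round(4),(R.inv()*T).as_rotvec().round(4)
def save(n,img,box=None,k=1):
    if box: x0,y0,x1,y1=box;img=img[y0:y1,x0:x1]
    cv2.imwrite("pics/"+n+".png",cv2.resize(img[:,:,::-1],None,fx=k,fy=k,interpolation=cv2.INTER_CUBIC))
E
python3 - <<'E'
from h import *
p,d=capture("top");P=cloud("top",d)
hsv=cv2.cvtColor(p,cv2.COLOR_RGB2HSV)
def comps(name,m,minA=25,zr=None):
    n,l,st,ce=cv2.connectedComponentsWithStats(m.astype(np.uint8))
    for i in range(1,n):
        if st[i,4]<minA: continue
        q=P[l==i];r=cv2.minAreaRect(q[:,:2].astype(np.float32)*1000)
        print(name,ce[i].round(),st[i,4],"med",np.median(q,0).round(3),"zmax",q[:,2].max().round(3),"rect",np.round(r[0]),np.round(r[1]),round(r[2]))
comps("blue",(hsv[...,0]>100)&(hsv[...,0]<125)&(hsv[...,1]>150)&(hsv[...,2]>50))
roi=np.zeros(d.shape,bool);roi[195:260,150:190]=1
comps("torch",roi&(P[...,2]>0.015))
roi=np.zeros(d.shape,bool);roi[235:300,320:380]=1
comps("horn",roi&(P[...,2]>0.006))
roi=np.zeros(d.shape,bool);roi[145:195,180:310]=1
comps("rack",roi&(P[...,2]>0.14))
roi=np.zeros(d.shape,bool);roi[85:220,305:400]=1
comps("chest",roi&(P[...,2]>0.098))
comps("drawerfront",roi&(P[...,2]>0.083)&(P[...,2]<0.098))
comps("floor",roi&(P[...,2]>0.01)&(P[...,2]<0.035))
save("locks",p,(150,140,310,270),5)
save("chest",p,(300,80,400,300),3)
sc,ds=capture("scene");save("sc_locks",sc,(210,180,360,320),5)
E
```

```text
blue [210. 216.] 55 med [0.49  0.225 0.049] zmax 1.435 rect [424. 112.] [287.  46.] 60
blue [256. 217.] 34 med [0.489 0.062 0.05 ] zmax 0.056 rect [489.  62.] [53.  9.] 64
blue [284. 219.] 38 med [ 0.485 -0.041  0.051] zmax 0.058 rect [485. -41.] [51.  9.] 63
blue [ 25. 386.] 896 med [-0.272  1.148 -0.462] zmax 1.435 rect [ 64. 656.] [ 269. 1393.] 33
torch [170. 224.] 487 med [0.461 0.37  0.035] zmax 1.435 rect [376. 226.] [439. 140.] 61
horn [346. 249.] 309 med [ 0.38  -0.268  0.014] zmax 0.024 rect [ 381. -274.] [ 34. 143.] 14
horn [354. 280.] 118 med [ 0.27  -0.297  0.011] zmax 0.019 rect [ 269. -297.] [26. 80.] 10
rack [243. 165.] 786 med [0.658 0.099 0.193] zmax 1.435 rect [550. 130.] [366. 350.] 75
chest [353. 120.] 5473 med [ 0.834 -0.28   0.106] zmax 1.435 rect [ 641. -237.] [325. 707.] 77
drawerfront [352. 203.] 411 med [ 0.54  -0.279  0.091] zmax 0.098 rect [ 542. -276.] [275.  23.] 90
floor [312. 116.] 25 med [ 0.882 -0.142  0.021] zmax 0.032 rect [ 882. -142.] [  1. 100.] 89
floor [314. 164.] 30 med [ 0.7   -0.153  0.022] zmax 0.03 rect [ 692. -151.] [95. 14.] 11
floor [350. 177.] 2793 med [ 0.646 -0.283  0.023] zmax 0.035 rect [ 647. -282.] [234. 169.] 89
```

View pics/locks.png

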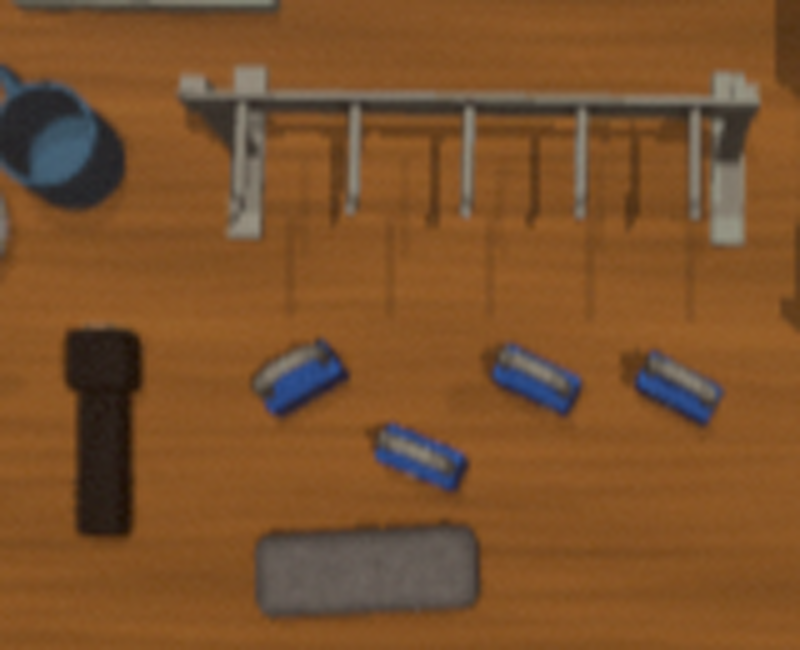

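View pics/sc_locks.png

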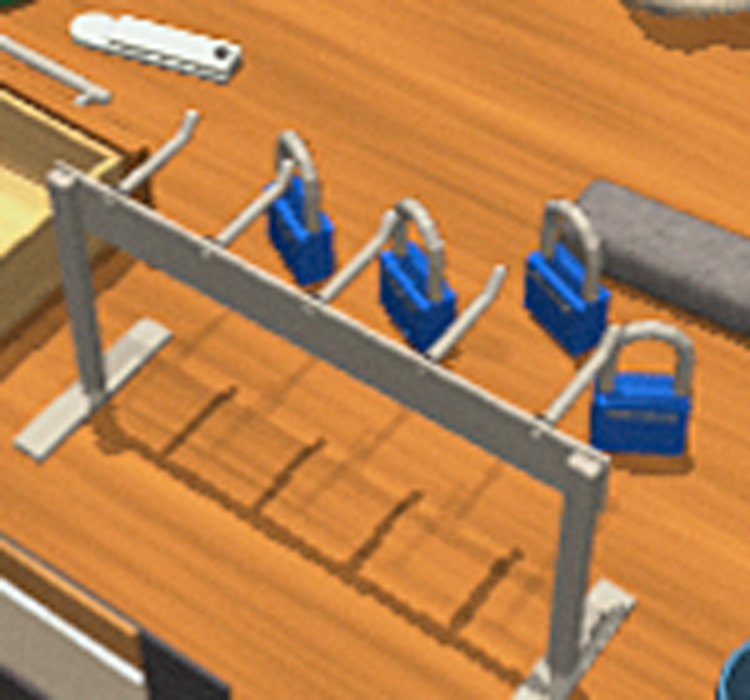

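View pics/chest.png

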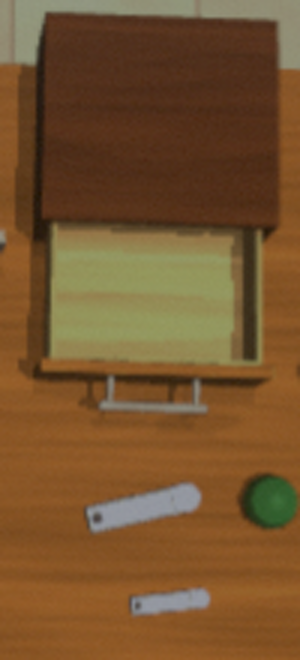

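```bash
python3 - <<'E'
from h import *
c=calibration("wrist");R,_=cv2.Rodrigues(c["rvec"]);p,T=tcp()
C=-R.T@c["tvec"];print("cam in tool",T.inv().apply(C-p),"axis",T.inv().apply(R[2]), "right",T.inv().apply(R[0]))
p,d=capture("top");P=cloud("top",d)
# rack strip / hooks
Q=P.reshape(-1,3);m=(Q[:,0]>.5)&(Q[:,0]<.75)&(Q[:,1]>-.15)&(Q[:,1]<.32)
S=Q[m&(Q[:,2]>.17)&(Q[:,2]<.215)&(Q[:,0]>.64)];print(len(S))
u,s=np.polyfit(S[:,1],S[:,0],1);print("strip slope deg",np.degrees(np.arctan(u)),"x0",s,S[:,1].min(),S[:,1].max(),S[:,0].min(),S[:,0].max())
Hk=Q[m&(Q[:,2]>.17)&(Q[:,2]<.215)&(Q[:,0]<.635)]
o=np.argsort(Hk[:,1]);print(np.c_[Hk[o]].round(3)[::3])
print("rel",rel([0.42,0.1,0.36],[180,0,90]))
E
```

```text
cam in tool [ 0.07821291 -0.00026168 -0.14800357] axis [-3.06908886e-01 -8.97203808e-04  9.51738478e-01] right [5.98523637e-04 9.99999176e-01 1.13570620e-03]
456
strip slope deg -0.12726571165278075 x0 0.6583393245663653 -0.08968681309289885 0.28894528992882085 0.6400386485278816 0.6725130366409893
[[ 0.595 -0.05   0.196]
 [ 0.598 -0.05   0.196]
 [ 0.591 -0.05   0.201]
 [ 0.625 -0.05   0.194]
 [ 0.618 -0.05   0.197]
 [ 0.635 -0.05   0.197]
 [ 0.595 -0.047  0.196]
 [ 0.612 -0.047  0.192]
 [ 0.619 -0.047  0.193]
 [ 0.622 -0.047  0.195]
 [ 0.631 -0.047  0.196]
 [ 0.628  0.022  0.193]
 [ 0.582  0.024  0.204]
 [ 0.593  0.024  0.198]
 [ 0.604  0.024  0.195]
 [ 0.617  0.025  0.194]
 [ 0.625  0.025  0.192]
 [ 0.634  0.025  0.195]
 [ 0.59   0.027  0.199]
 [ 0.601  0.028  0.193]
 [ 0.614  0.028  0.193]
 [ 0.621  0.028  0.194]
 [ 0.631  0.028  0.194]
 [ 0.6    0.096  0.193]
 [ 0.613  0.096  0.195]
 [ 0.616  0.096  0.193]
 [ 0.63   0.097  0.191]
 [ 0.585  0.098  0.202]
 [ 0.592  0.098  0.199]
 [ 0.6    0.099  0.192]
 [ 0.613  0.099  0.193]
 [ 0.626  0.1    0.193]
 [ 0.581  0.101  0.203]
 [ 0.593  0.102  0.193]
 [ 0.603  0.102  0.193]
 [ 0.619  0.103  0.195]
 [ 0.623  0.103  0.194]
 [ 0.63   0.103  0.19 ]
 [ 0.608  0.17   0.197]
 [ 0.595  0.17   0.193]
 [ 0.624  0.171  0.197]
 [ 0.6    0.171  0.189]
 [ 0.586  0.172  0.204]
 [ 0.591  0.173  0.199]
 [ 0.598  0.174  0.194]
 [ 0.605  0.174  0.194]
 [ 0.612  0.174  0.191]
 [ 0.629  0.175  0.191]
 [ 0.592  0.176  0.195]
 [ 0.599  0.177  0.19 ]
 [ 0.587  0.244  0.196]
 [ 0.613  0.245  0.197]
 [ 0.61   0.245  0.196]
 [ 0.582  0.245  0.205]
 [ 0.589  0.246  0.203]
 [ 0.621  0.246  0.191]
 [ 0.597  0.248  0.196]
 [ 0.6    0.248  0.195]
 [ 0.617  0.249  0.195]
 [ 0.62   0.249  0.194]
 [ 0.586  0.249  0.202]
 [ 0.634  0.25   0.191]]
rel (array([-0.3485, -0.32  , -0.1348]), array([-6.000e-04,  3.000e-04,  1.173e+00]))
```

```bash
python3 - <<'E'
from h import *
print("rel",rel([0.45,0.15,0.28],[180,0,90]))
E
```

```text
rel (array([-0.3568, -0.2622, -0.0548]), array([-6.000e-04,  3.000e-04,  1.173e+00]))
```

```bash
python3 -m creep '[{"tx":-0.357,"ty":-0.262,"tz":-0.055,"wz":1.173,"fingers":0},{"tx":-0.357,"ty":-0.262,"tz":-0.055,"wz":1.173,"fingers":0},{"tx":-0.357,"ty":-0.262,"tz":-0.055,"wz":1.173,"fingers":0},{"tx":-0.357,"ty":-0.262,"tz":-0.055,"wz":1.173,"fingers":0},{"tx":-0.357,"ty":-0.262,"tz":-0.055,"wz":1.173,"fingers":0},{"tx":-0.357,"ty":-0.262,"tz":-0.055,"wz":1.173,"fingers":0},{"tx":-0.357,"ty":-0.262,"tz":-0.055,"wz":1.173,"fingers":0},{"tx":-0.357,"ty":-0.262,"tz":-0.055,"wz":1.173,"fingers":0}]' 60
python3 - <<'E'
from h import *
print("rel",rel([0.45,0.15,0.28],[180,0,90]))
E
```

```text
rel (array([-0.3568, -0.2622, -0.0548]), array([-6.000e-04,  3.000e-04,  1.173e+00]))schema error: expected keys fingers, tx, ty, tz, wx, wy, wz
```

```bash
python3 -m creep '[{"fingers":0,"tx":-0.18,"ty":-0.13,"tz":-0.055,"wx":0,"wy":0,"wz":0.6},{"fingers":0,"tx":-0.357,"ty":-0.262,"tz":-0.055,"wx":0,"wy":0,"wz":1.173},{"fingers":0,"tx":-0.357,"ty":-0.262,"tz":-0.055,"wx":0,"wy":0,"wz":1.173},{"fingers":0,"tx":-0.357,"ty":-0.262,"tz":-0.055,"wx":0,"wy":0,"wz":1.173},{"fingers":0,"tx":-0.357,"ty":-0.262,"tz":-0.055,"wx":0,"wy":0,"wz":1.173},{"fingers":0,"tx":-0.357,"ty":-0.262,"tz":-0.055,"wx":0,"wy":0,"wz":1.173},{"fingers":0,"tx":-0.357,"ty":-0.262,"tz":-0.055,"wx":0,"wy":0,"wz":1.173},{"fingers":0,"tx":-0.357,"ty":-0.262,"tz":-0.055,"wx":0,"wy":0,"wz":1.173}]' 60
python3 - <<'E'
from h import *
print("rel",rel([0.45,0.15,0.28],[180,0,90]))
E
```

```text
clock: 0.97
position: [0.3932, 0.245, 0.2682]
tcp_rot: [180.0, -0.0, 99.6]
wrist_force: [1.1, -0.6, 0.7]
grip_width: 0.0857
rel (array([-0.1031,  0.0402, -0.0118]), array([ 0.0007, -0.0002,  0.167 ]))
```

```bash
cat > r.py <<'E'
import sys
from h import *
a=list(map(float,sys.argv[1:]))
print("rel",*rel(a[:3],[180,0,a[3]]),"q",state()["q"].round(0))
E
python3 -m creep '[{"fingers":0,"tx":-0.103,"ty":0.04,"tz":-0.012,"wx":0,"wy":0,"wz":0.167},{"fingers":0,"tx":-0.103,"ty":0.04,"tz":-0.012,"wx":0,"wy":0,"wz":0.167},{"fingers":0,"tx":-0.103,"ty":0.04,"tz":-0.012,"wx":0,"wy":0,"wz":0.167},{"fingers":0,"tx":-0.103,"ty":0.04,"tz":-0.012,"wx":0,"wy":0,"wz":0.167},{"fingers":0,"tx":-0.103,"ty":0.04,"tz":-0.012,"wx":0,"wy":0,"wz":0.167}]' 60
python3 r.py 0.45 0.15 0.28 90
python3 - <<'E'
from h import *
c=calibration("wrist");p,d=capture("wrist");save("w1",p)
np.save("w1.npy",d)
P=cloud("wrist",d,c);hsv=cv2.cvtColor(p,cv2.COLOR_RGB2HSV)
m=(hsv[...,0]>100)&(hsv[...,0]<125)&(hsv[...,1]>150)&(hsv[...,2]>40)
n,l,st,ce=cv2.connectedComponentsWithStats(m.astype(np.uint8))
for i in range(1,n):
    if st[i,4]<80: continue
    q=P[l==i];t=q[(q[:,2]>.045)&(q[:,2]<.06)]
    r=cv2.minAreaRect((t[:,:2]*1000).astype(np.float32)) if len(t)>10 else None
    print(ce[i].round(),st[i,4],np.median(q,0).round(3),len(t),r)
E
```

```text
clock: 1.38
position: [0.4503, 0.1512, 0.2799]
tcp_rot: [-180.0, -0.0, 90.2]
wrist_force: [-0.2, 0.5, -0.1]
grip_width: 0.0856
rel [-0.0012 -0.0003 -0.0001] [-0.     -0.0003  0.003 ] q [  4.  -8. 103.   0.  85.   4.]
[315. 118.] 412 [0.488 0.227 0.049] 410 ((488.68170166015625, 226.8787841796875), (12.986292839050293, 56.506011962890625), 32.8336296081543)
[274. 178.] 373 [0.436 0.154 0.049] 314 ((438.8153381347656, 142.1150665283203), (56.40534973144531, 24.859525680541992), 68.15737915039062)
[317. 234.] 504 [0.497 0.072 0.049] 351 ((497.1356201171875, 64.17210388183594), (49.21064376831055, 25.121482849121094), 64.15369415283203)
[307. 303.] 114 [ 0.486 -0.039  0.05 ] 113 ((486.0348205566406, -40.16795349121094), (36.10736083984375, 12.237039566040039), 59.211849212646484)
```

View pics/w1.png

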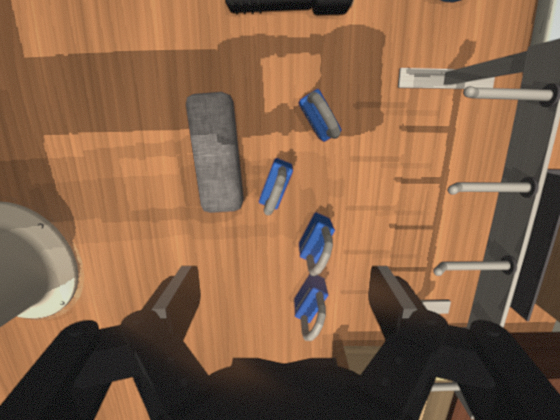

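The wrist view shows the four locks at (320,115), (275,185), (317,240) and (312,308). Each shackle is clearly visible, so I'll fit those.

```bash
cat > locks.py <<'E'
from h import *
import sys
def shackles(P,src,box=(.40,.56,-.1,.28)):
    Q=P.reshape(-1,3)
    Q=Q[(Q[:,2]>.075)&(Q[:,2]<.118)&(Q[:,0]>box[0])&(Q[:,0]<box[1])&(Q[:,1]>box[2])&(Q[:,1]<box[3])]
    if len(Q)<5:return
    G=np.zeros((400,800),np.uint8);ij=((Q[:,:2]-[.38,-.2])*1000).astype(int);G[ij[:,0],ij[:,1]]=1
    G=cv2.dilate(G,np.ones((9,9)));n,l=cv2.connectedComponents(G)
    lab=l[ij[:,0],ij[:,1]]
    for i in range(1,n):
        q=Q[lab==i]
        if len(q)<10: continue
        r=cv2.minAreaRect((q[:,:2]*1000).astype(np.float32))
        c0=q[:,:2].mean(0);u,s,v=np.linalg.svd(q[:,:2]-c0);a=v[0];t=(q[:,:2]-c0)@a
        mid=c0+a*(t.min()+t.max())/2
        print(src,len(q),"mid",mid.round(4),"dir deg(from +y)",round(float(np.degrees(np.arctan2(-a[0]*np.sign(a[1]),abs(a[1])))),1),"len",round(float(np.ptp(t)),4),"zmax",q[:,2].max().round(3),"rect",np.round(r[0]),np.round(r[1]),round(r[2],1))
for n in sys.argv[1:]:
    c=calibration(n);p,d=capture(n);shackles(cloud(n,d,c),n)
E
python3 locks.py wrist top
```

```text
wrist 444 mid [0.4389 0.1424] dir deg(from +y) -21.7 len 0.0541 zmax 0.113 rect [439. 142.] [54. 11.] 68.6
wrist 414 mid [ 0.4906 -0.0416] dir deg(from +y) -29.8 len 0.0559 zmax 0.112 rect [493. -43.] [56. 12.] 63.1
wrist 559 mid [0.4943 0.2302] dir deg(from +y) 31.9 len 0.0572 zmax 0.112 rect [495. 231.] [11. 57.] 32.0
wrist 438 mid [0.4952 0.0612] dir deg(from +y) -26.9 len 0.0542 zmax 0.111 rect [497.  61.] [54. 11.] 65.5
top 28 mid [0.4315 0.1256] dir deg(from +y) -21.3 len 0.0258 zmax 0.113 rect [432. 126.] [26. 11.] 66.5
top 52 mid [ 0.4893 -0.045 ] dir deg(from +y) -27.6 len 0.0563 zmax 0.112 rect [490. -45.] [56. 10.] 61.7
top 51 mid [0.4948 0.0587] dir deg(from +y) -24.0 len 0.0544 zmax 0.115 rect [495.  58.] [54. 10.] 65.2
```

```bash
python3 r.py 0.506 0.081 0.160 63
```

```text
rel [-0.0726  0.0564  0.1195] [-7.000e-04 -1.000e-04  4.786e-01] q [  4.  -8. 103.   0.  85.   4.]
```

```bash
python3 -m creep '[{"fingers":130,"tx":-0.035,"ty":0.03,"tz":0.06,"wx":0,"wy":0,"wz":0.12},{"fingers":130,"tx":-0.073,"ty":0.056,"tz":0.12,"wx":0,"wy":0,"wz":0.24},{"fingers":130,"tx":-0.073,"ty":0.056,"tz":0.12,"wx":0,"wy":0,"wz":0.36},{"fingers":130,"tx":-0.073,"ty":0.056,"tz":0.12,"wx":0,"wy":0,"wz":0.479},{"fingers":130,"tx":-0.073,"ty":0.056,"tz":0.12,"wx":0,"wy":0,"wz":0.479},{"fingers":130,"tx":-0.073,"ty":0.056,"tz":0.12,"wx":0,"wy":0,"wz":0.479},{"fingers":130,"tx":-0.073,"ty":0.056,"tz":0.12,"wx":0,"wy":0,"wz":0.479}]' 60
python3 r.py 0.506 0.081 0.092 63
python3 - <<'E'
from h import *
p,d=capture("wrist");save("w2",p)
E
```

```text
clock: 2.12
position: [0.5064, 0.0809, 0.1611]
tcp_rot: [179.9, -0.1, 63.1]
wrist_force: [-0.4, 1.1, 1.0]
grip_width: 0.0419
rel [-0.0001 -0.0005  0.0691] [ 0.0012 -0.001   0.0022] q [ -4.   3. 105.   0.  71.  22.]
```

View pics/w2.png

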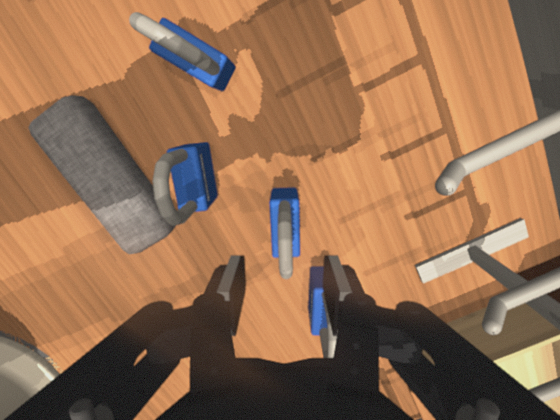

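The lock sits centred between the jaws at about (286,240), so I'll descend and close.

```bash
python3 -m creep '[{"fingers":130,"tx":0,"ty":0,"tz":0.035,"wx":0,"wy":0,"wz":0},{"fingers":130,"tx":0,"ty":0,"tz":0.069,"wx":0,"wy":0,"wz":0},{"fingers":130,"tx":0,"ty":0,"tz":0.069,"wx":0,"wy":0,"wz":0},{"fingers":255,"tx":0,"ty":0,"tz":0.069,"wx":0,"wy":0,"wz":0},{"fingers":255,"tx":0,"ty":0,"tz":0.069,"wx":0,"wy":0,"wz":0},{"fingers":255,"tx":0,"ty":0,"tz":0.069,"wx":0,"wy":0,"wz":0},{"fingers":255,"tx":0,"ty":0,"tz":0.069,"wx":0,"wy":0,"wz":0}]' 70
python3 r.py 0.53 0.049 0.212 90
python3 - <<'E'
from h import *
p,d=capture("wrist");save("w3",p)
E
```

```text
clock: 2.75
position: [0.5087, 0.0799, 0.0943]
tcp_rot: [179.7, -0.2, 62.9]
wrist_force: [-1.9, 2.0, 6.1]
grip_width: 0.0052
rel [-0.0174  0.0337 -0.1176] [ 0.0057 -0.0015 -0.4725] q [ -5.   8. 108.   0.  63.  22.]
```

View pics/w3.png

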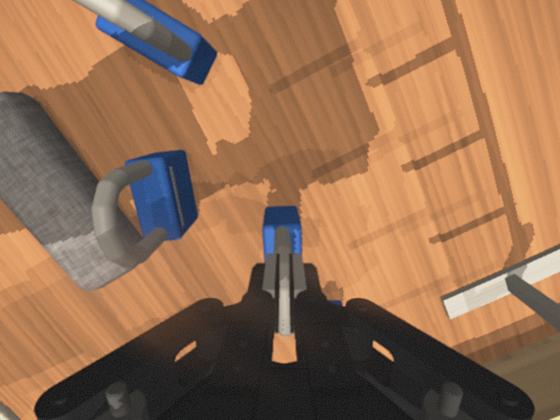

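```bash
python3 -m creep '[{"fingers":255,"tx":0,"ty":0,"tz":0,"wx":0,"wy":0,"wz":0},{"fingers":255,"tx":0,"ty":0,"tz":0,"wx":0,"wy":0,"wz":0},{"fingers":255,"tx":0,"ty":0,"tz":0,"wx":0,"wy":0,"wz":0}]' 70
python3 -m creep '[{"fingers":255,"tx":0,"ty":0,"tz":-0.01,"wx":0,"wy":0,"wz":0},{"fingers":255,"tx":0,"ty":0,"tz":-0.02,"wx":0,"wy":0,"wz":0},{"fingers":255,"tx":0,"ty":0,"tz":-0.02,"wx":0,"wy":0,"wz":0}]' 70
python3 - <<'E'
from h import *
p,d=capture("wrist");save("w4",p)
p,d=capture("scene");save("s4",p,(210,130,360,300),4)
E
```

```text
clock: 3.05
position: [0.5087, 0.0799, 0.0944]
tcp_rot: [179.7, -0.2, 62.9]
wrist_force: [-0.3, 2.0, 7.3]
grip_width: 0.0047
clock: 3.3
position: [0.5083, 0.0794, 0.1141]
tcp_rot: [179.7, -0.1, 62.9]
wrist_force: [0.2, 0.3, -1.6]
grip_width: 0.0051
```

View pics/w4.png

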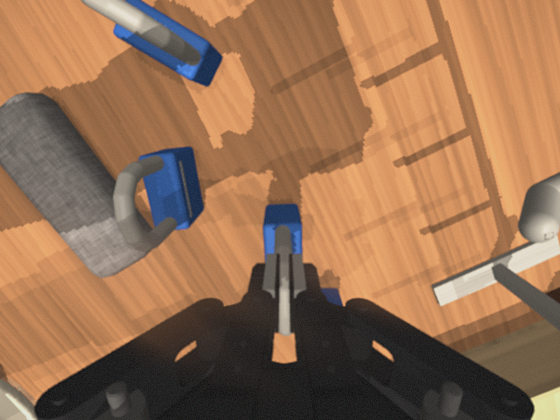

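View pics/s4.png

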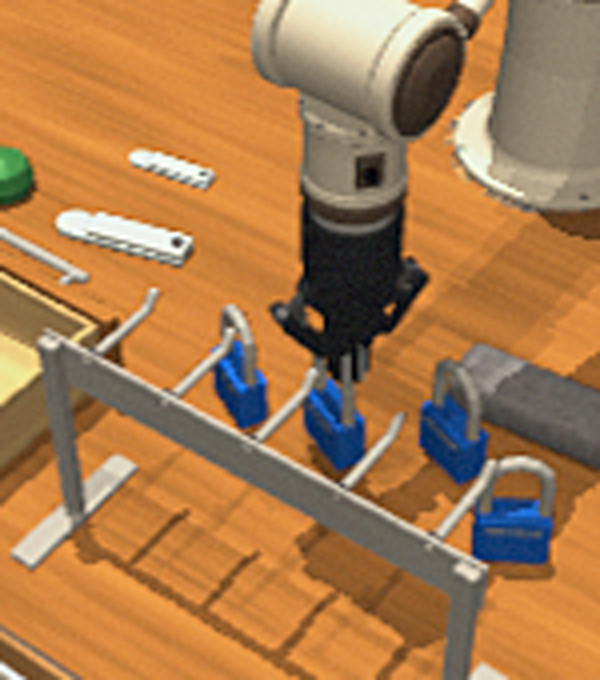

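The lock moves with the gripper and the wrist reads about 2 N of weight, so it's held. Next I'll lift, turn and move in front of hook1.

```bash
python3 r.py 0.53 0.049 0.214 90;  python3 -m creep '[{"fingers":255,"tx":0,"ty":0,"tz":-0.04,"wx":0,"wy":0,"wz":0},{"fingers":255,"tx":0,"ty":0,"tz":-0.08,"wx":0,"wy":0,"wz":-0.12},{"fingers":255,"tx":-0.01,"ty":0.02,"tz":-0.1,"wx":0,"wy":0,"wz":-0.24},{"fingers":255,"tx":-0.017,"ty":0.033,"tz":-0.1,"wx":0,"wy":0,"wz":-0.36},{"fingers":255,"tx":-0.017,"ty":0.033,"tz":-0.1,"wx":0,"wy":0,"wz":-0.472},{"fingers":255,"tx":-0.017,"ty":0.033,"tz":-0.1,"wx":0,"wy":0,"wz":-0.472},{"fingers":255,"tx":-0.017,"ty":0.033,"tz":-0.1,"wx":0,"wy":0,"wz":-0.472},{"fingers":255,"tx":-0.017,"ty":0.033,"tz":-0.1,"wx":0,"wy":0,"wz":-0.472}]' 70
python3 r.py 0.618 0.049 0.214 90
python3 - <<'E'
from h import *
p,d=capture("wrist");save("w5",p)
p,d=capture("scene");save("s5",p,(210,130,360,300),4)
E
```

```text
rel [-0.0165  0.0347 -0.1021] [ 2.10e-03 -3.00e-04 -4.73e-01] q [ -5.   7. 108.  -0.  65.  22.]
clock: 4.07
position: [0.5271, 0.0497, 0.2099]
tcp_rot: [-179.9, -0.0, 89.8]
wrist_force: [0.2, 0.9, -2.2]
grip_width: 0.0046
rel [-0.0004  0.0909 -0.0042] [-0.0019 -0.0004 -0.0035] q [ -8.   3. 100.   0.  77.  -8.]
```

View pics/w5.png

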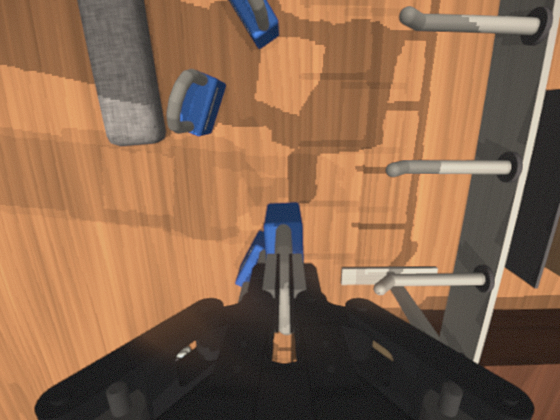

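View pics/s5.png

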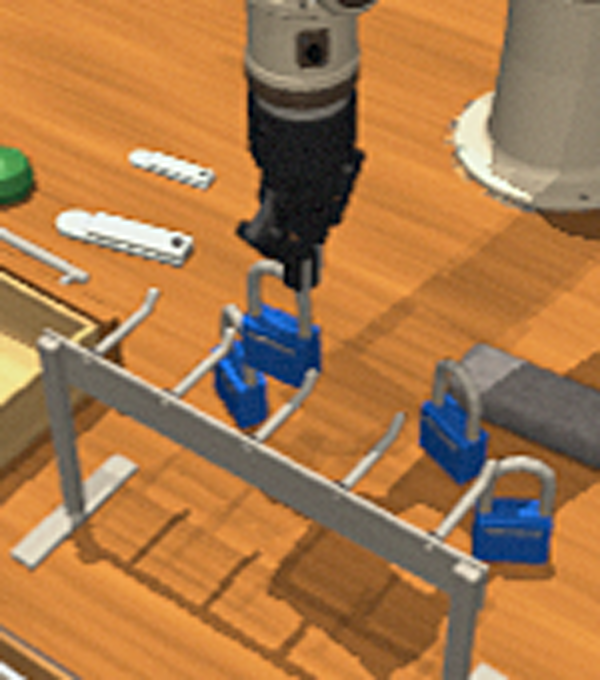

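```bash
python3 -m creep '[{"fingers":255,"tx":0,"ty":0.02,"tz":-0.004,"wx":0,"wy":0,"wz":0},{"fingers":255,"tx":0,"ty":0.045,"tz":-0.004,"wx":0,"wy":0,"wz":0},{"fingers":255,"tx":0,"ty":0.07,"tz":-0.004,"wx":0,"wy":0,"wz":0},{"fingers":255,"tx":0,"ty":0.091,"tz":-0.004,"wx":0,"wy":0,"wz":0},{"fingers":255,"tx":0,"ty":0.091,"tz":-0.004,"wx":0,"wy":0,"wz":0},{"fingers":255,"tx":0,"ty":0.091,"tz":-0.004,"wx":0,"wy":0,"wz":0}]' 70
python3 r.py 0.618 0.049 0.190 90
python3 - <<'E'
from h import *
p,d=capture("wrist");save("w6",p)
p,d=capture("scene");save("s6",p,(210,130,360,300),4)
E
```

```text
clock: 4.67
position: [0.6188, 0.0496, 0.214]
tcp_rot: [-179.9, -0.0, 89.9]
wrist_force: [-0.9, -0.1, -2.2]
grip_width: 0.0049
rel [-0.0006 -0.0008  0.024 ] [-0.0016 -0.0002 -0.0015] q [-7. 16. 84. -0. 79. -6.]
```

View pics/s6.png

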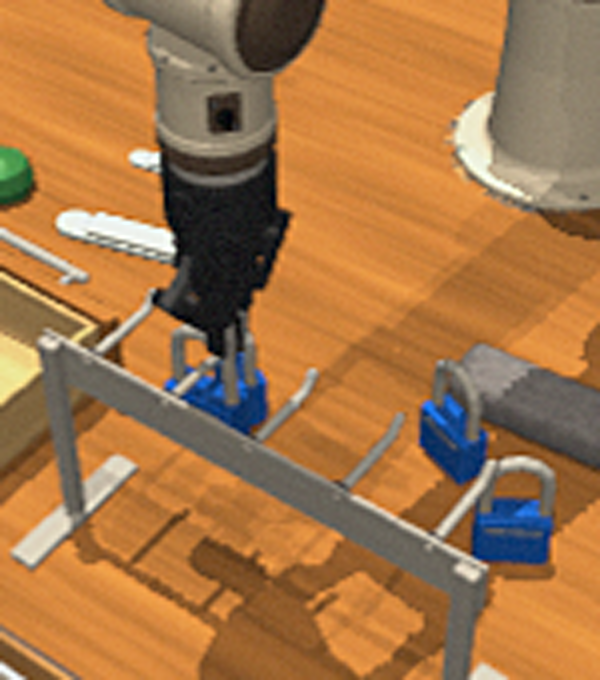

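Hook1's bar ends inside the shackle opening with no contact force. I'll lower it, release and rise.

```bash
python3 -m creep '[{"fingers":255,"tx":0,"ty":0,"tz":0.012,"wx":0,"wy":0,"wz":0},{"fingers":255,"tx":0,"ty":0,"tz":0.022,"wx":0,"wy":0,"wz":0},{"fingers":255,"tx":0,"ty":0,"tz":0.022,"wx":0,"wy":0,"wz":0},{"fingers":165,"tx":0,"ty":0,"tz":0.022,"wx":0,"wy":0,"wz":0},{"fingers":165,"tx":0,"ty":0,"tz":0.022,"wx":0,"wy":0,"wz":0},{"fingers":165,"tx":0,"ty":0,"tz":0.022,"wx":0,"wy":0,"wz":0},{"fingers":165,"tx":0,"ty":0,"tz":0.022,"wx":0,"wy":0,"wz":0}]' 70
python3 -m creep '[{"fingers":165,"tx":0,"ty":0,"tz":-0.03,"wx":0,"wy":0,"wz":0},{"fingers":165,"tx":0,"ty":0,"tz":-0.07,"wx":0,"wy":0,"wz":0},{"fingers":165,"tx":0,"ty":-0.03,"tz":-0.09,"wx":0,"wy":0,"wz":0},{"fingers":165,"tx":0,"ty":-0.06,"tz":-0.09,"wx":0,"wy":0,"wz":0},{"fingers":130,"tx":0,"ty":-0.1,"tz":-0.09,"wx":0,"wy":0,"wz":0},{"fingers":130,"tx":0,"ty":-0.1,"tz":-0.09,"wx":0,"wy":0,"wz":0}]' 70
python3 - <<'E'
from h import *
p,d=capture("wrist");save("w7",p)
p,d=capture("scene");save("s7",p,(210,130,360,300),4)
E
python3 locks.py wrist
python3 r.py 0.479 -0.0636 0.17 61
```

```text
clock: 5.35
position: [0.6194, 0.0492, 0.1939]
tcp_rot: [179.9, 0.0, 89.9]
wrist_force: [1.7, 0.1, 0.9]
grip_width: 0.0302
clock: 5.85
position: [0.5121, 0.0504, 0.2812]
tcp_rot: [-179.6, -0.0, 90.0]
wrist_force: [0.4, 0.3, -1.7]
grip_width: 0.0415
wrist 599 mid [0.4405 0.1405] dir deg(from +y) -21.1 len 0.0568 zmax 0.112 rect [439. 141.] [57. 12.] 68.5
wrist 388 mid [ 0.492 -0.041] dir deg(from +y) -29.7 len 0.0521 zmax 0.111 rect [493. -41.] [52. 11.] 61.2
wrist 523 mid [0.4969 0.226 ] dir deg(from +y) 34.8 len 0.05 zmax 0.112 rect [498. 226.] [11. 50.] 33.2
rel [-0.113  -0.0404  0.1137] [ 2.30e-03 -3.00e-04  5.05e-01] q [-8. -1. 96.  0. 85. -8.]
```

View pics/s7.png

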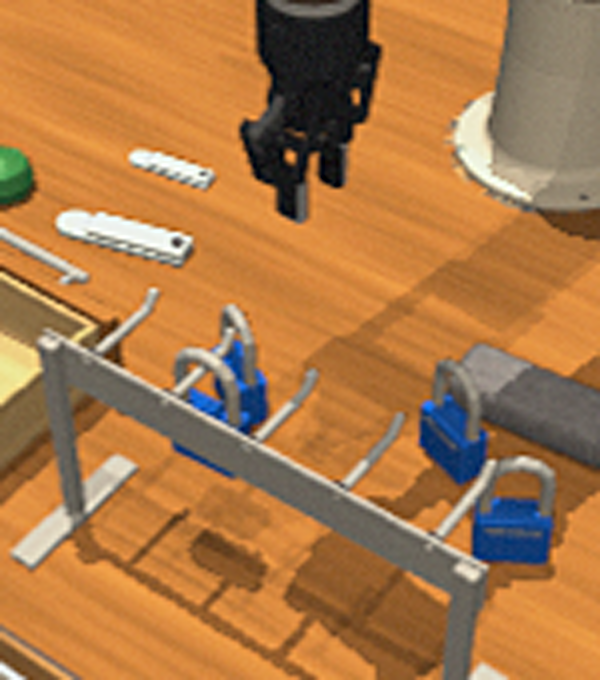

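View pics/w7.png

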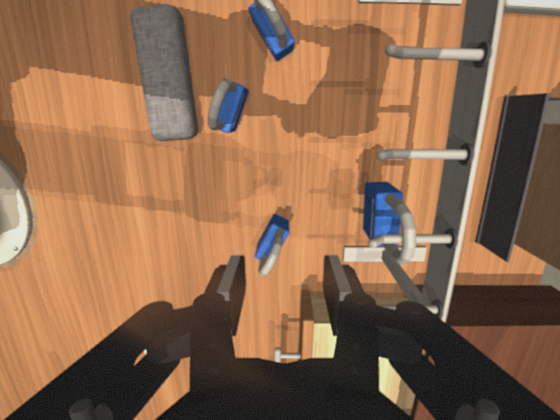

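The first lock hangs on hook1. Next is lock B, gripped on its -y leg.

```bash
python3 -m creep '[{"fingers":130,"tx":-0.04,"ty":-0.01,"tz":0.04,"wx":0,"wy":0,"wz":0.12},{"fingers":130,"tx":-0.08,"ty":-0.02,"tz":0.08,"wx":0,"wy":0,"wz":0.24},{"fingers":130,"tx":-0.112,"ty":-0.039,"tz":0.11,"wx":0,"wy":0,"wz":0.36},{"fingers":130,"tx":-0.112,"ty":-0.039,"tz":0.11,"wx":0,"wy":0,"wz":0.48},{"fingers":130,"tx":-0.112,"ty":-0.039,"tz":0.11,"wx":0,"wy":0,"wz":0.513},{"fingers":130,"tx":-0.112,"ty":-0.039,"tz":0.11,"wx":0,"wy":0,"wz":0.513},{"fingers":130,"tx":-0.112,"ty":-0.039,"tz":0.11,"wx":0,"wy":0,"wz":0.513}]' 70
python3 r.py 0.480 -0.0624 0.092 60.5
python3 - <<'E'
from h import *
p,d=capture("wrist");save("w8",p)
E
```

```text
clock: 6.58
position: [0.4814, -0.0632, 0.1737]
tcp_rot: [179.9, -0.0, 60.6]
wrist_force: [0.1, -0.6, 0.4]
grip_width: 0.0417
rel [ 0.     -0.0018  0.0817] [ 0.0018 -0.0005  0.0016] q [-22.  -2. 109.   0.  73.   8.]
```

View pics/w8.png

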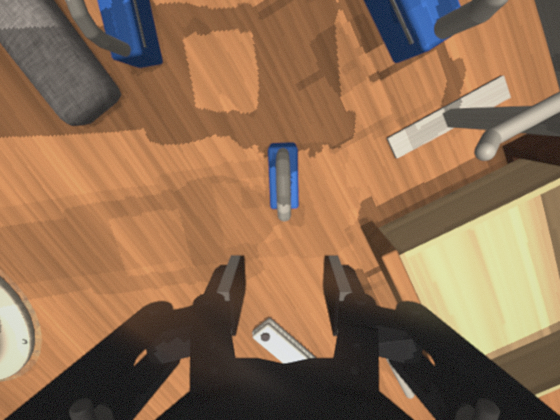

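```bash
python3 -m creep '[{"fingers":130,"tx":0,"ty":-0.001,"tz":0.04,"wx":0,"wy":0,"wz":0},{"fingers":130,"tx":0,"ty":-0.002,"tz":0.081,"wx":0,"wy":0,"wz":0},{"fingers":130,"tx":0,"ty":-0.002,"tz":0.081,"wx":0,"wy":0,"wz":0},{"fingers":255,"tx":0,"ty":-0.002,"tz":0.081,"wx":0,"wy":0,"wz":0},{"fingers":255,"tx":0,"ty":-0.002,"tz":0.081,"wx":0,"wy":0,"wz":0},{"fingers":255,"tx":0,"ty":-0.002,"tz":0.081,"wx":0,"wy":0,"wz":0},{"fingers":255,"tx":0,"ty":-0.002,"tz":0.081,"wx":0,"wy":0,"wz":0},{"fingers":255,"tx":0,"ty":-0.002,"tz":0.081,"wx":0,"wy":0,"wz":0}]' 70
python3 -m creep '[{"fingers":255,"tx":0,"ty":0,"tz":-0.01,"wx":0,"wy":0,"wz":0},{"fingers":255,"tx":0,"ty":0,"tz":-0.02,"wx":0,"wy":0,"wz":0},{"fingers":255,"tx":0,"ty":0,"tz":-0.02,"wx":0,"wy":0,"wz":0}]' 70
python3 r.py 0.53 -0.072 0.214 90
python3 - <<'E'
from h import *
p,d=capture("wrist");save("w9",p)
E
```

```text
clock: 7.3
position: [0.4809, -0.0626, 0.0953]
tcp_rot: [179.6, -0.1, 60.6]
wrist_force: [-0.7, -0.4, 6.8]
grip_width: 0.0048
clock: 7.55
position: [0.4796, -0.0622, 0.1148]
tcp_rot: [179.7, -0.0, 60.6]
wrist_force: [-0.6, -0.6, -1.8]
grip_width: 0.0048
rel [ 0.0163  0.0492 -0.099 ] [ 4.700e-03  5.000e-04 -5.138e-01] q [-22.   2. 112.   0.  65.   8.]
```

View pics/w9.png

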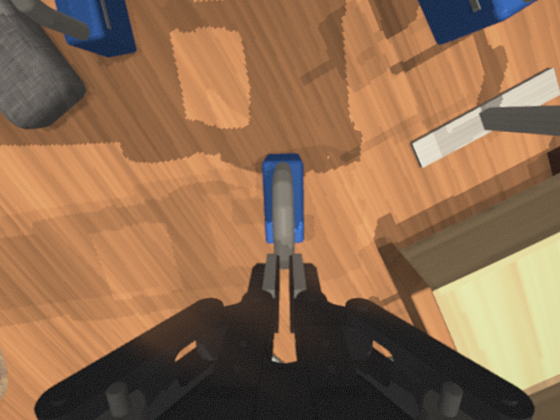

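```bash
python3 -m creep '[{"fingers":255,"tx":0,"ty":0,"tz":-0.04,"wx":0,"wy":0,"wz":0},{"fingers":255,"tx":0,"ty":0,"tz":-0.08,"wx":0,"wy":0,"wz":-0.12},{"fingers":255,"tx":0.01,"ty":0.02,"tz":-0.099,"wx":0,"wy":0,"wz":-0.24},{"fingers":255,"tx":0.016,"ty":0.04,"tz":-0.099,"wx":0,"wy":0,"wz":-0.36},{"fingers":255,"tx":0.016,"ty":0.049,"tz":-0.099,"wx":0,"wy":0,"wz":-0.48},{"fingers":255,"tx":0.016,"ty":0.049,"tz":-0.099,"wx":0,"wy":0,"wz":-0.514},{"fingers":255,"tx":0.016,"ty":0.049,"tz":-0.099,"wx":0,"wy":0,"wz":-0.514},{"fingers":255,"tx":0.016,"ty":0.049,"tz":-0.099,"wx":0,"wy":0,"wz":-0.514}]' 70
python3 r.py 0.618 -0.072 0.214 90
python3 - <<'E'
from h import *
p,d=capture("wrist");save("w10",p)
E
```

```text
clock: 8.27
position: [0.528, -0.0715, 0.2103]
tcp_rot: [-179.9, -0.0, 89.9]
wrist_force: [-0.5, 0.8, -2.3]
grip_width: 0.0048
rel [-0.0003  0.0899 -0.0038] [-0.0012 -0.0005 -0.0013] q [-21.   4.  99.   0.  77. -21.]
```

View pics/w10.png

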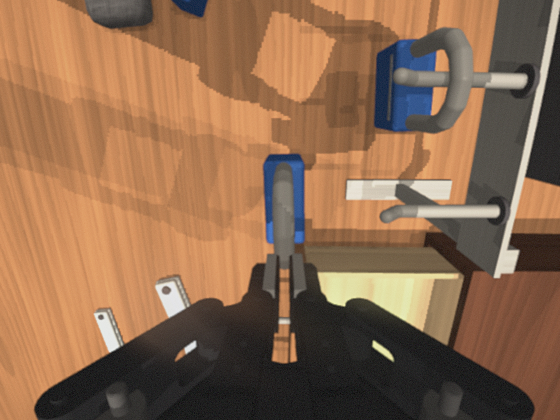

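The lock is aligned: hook0's bar at row 212 falls within the shackle span of rows 165–260. Next I'll insert, lower and release.

```bash
python3 -m creep '[{"fingers":255,"tx":0,"ty":0.02,"tz":-0.004,"wx":0,"wy":0,"wz":0},{"fingers":255,"tx":0,"ty":0.045,"tz":-0.004,"wx":0,"wy":0,"wz":0},{"fingers":255,"tx":0,"ty":0.07,"tz":-0.004,"wx":0,"wy":0,"wz":0},{"fingers":255,"tx":0,"ty":0.09,"tz":-0.004,"wx":0,"wy":0,"wz":0},{"fingers":255,"tx":0,"ty":0.09,"tz":-0.004,"wx":0,"wy":0,"wz":0},{"fingers":255,"tx":0,"ty":0.09,"tz":-0.004,"wx":0,"wy":0,"wz":0}]' 70
python3 - <<'E'
from h import *
p,d=capture("wrist");save("w11",p)
E
```

```text
clock: 8.82
position: [0.6183, -0.0716, 0.2142]
tcp_rot: [-179.9, -0.0, 90.0]
wrist_force: [-0.1, 0.6, -2.0]
grip_width: 0.0049
```

View pics/w11.png

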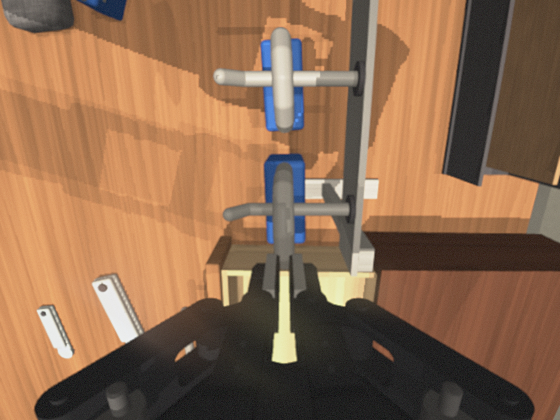

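The hook passes through the shackle, seen at (285,210).

```bash
python3 -m creep '[{"fingers":255,"tx":0,"ty":0,"tz":0.012,"wx":0,"wy":0,"wz":0},{"fingers":255,"tx":0,"ty":0,"tz":0.022,"wx":0,"wy":0,"wz":0},{"fingers":255,"tx":0,"ty":0,"tz":0.022,"wx":0,"wy":0,"wz":0},{"fingers":165,"tx":0,"ty":0,"tz":0.022,"wx":0,"wy":0,"wz":0},{"fingers":165,"tx":0,"ty":0,"tz":0.022,"wx":0,"wy":0,"wz":0},{"fingers":165,"tx":0,"ty":0,"tz":0.022,"wx":0,"wy":0,"wz":0},{"fingers":165,"tx":0,"ty":0,"tz":0.022,"wx":0,"wy":0,"wz":0}]' 70
python3 -m creep '[{"fingers":165,"tx":0,"ty":0,"tz":-0.03,"wx":0,"wy":0,"wz":0},{"fingers":165,"tx":0,"ty":0,"tz":-0.07,"wx":0,"wy":0,"wz":0},{"fingers":165,"tx":0,"ty":-0.03,"tz":-0.09,"wx":0,"wy":0,"wz":0},{"fingers":165,"tx":0,"ty":-0.06,"tz":-0.09,"wx":0,"wy":0,"wz":0},{"fingers":130,"tx":0.04,"ty":-0.1,"tz":-0.09,"wx":0,"wy":0,"wz":0},{"fingers":130,"tx":0.08,"ty":-0.14,"tz":-0.09,"wx":0,"wy":0,"wz":0},{"fingers":130,"tx":0.12,"ty":-0.16,"tz":-0.09,"wx":0,"wy":0,"wz":0},{"fingers":130,"tx":0.16,"ty":-0.16,"tz":-0.09,"wx":0,"wy":0,"wz":0}]' 70
python3 locks.py wrist
python3 r.py 0.4312 0.119 0.17 68.5
python3 - <<'E'
from h import *
p,d=capture("wrist");save("w12",p)
E
```

```text
clock: 9.45
position: [0.6189, -0.0719, 0.1937]
tcp_rot: [179.9, 0.0, 90.0]
wrist_force: [-0.8, -0.0, -0.4]
grip_width: 0.0301
clock: 10.12
position: [0.4636, 0.0624, 0.2835]
tcp_rot: [179.9, 0.0, 89.9]
wrist_force: [0.6, 0.6, 0.4]
grip_width: 0.0421
wrist 534 mid [0.44   0.1409] dir deg(from +y) -21.1 len 0.0575 zmax 0.112 rect [440. 141.] [58. 11.] 68.8
wrist 742 mid [0.4946 0.229 ] dir deg(from +y) 33.4 len 0.0578 zmax 0.112 rect [496. 230.] [12. 58.] 32.5
rel [ 0.0489 -0.031   0.114 ] [-2.000e-04 -5.200e-03  3.795e-01] q [ -6.  -9. 103.   0.  86.  -7.]
```

View pics/w12.png

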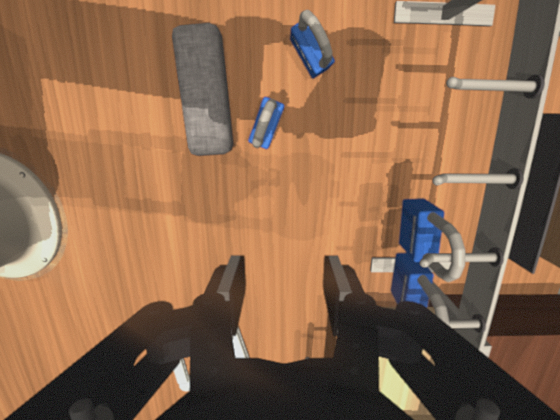

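Both locks hang on hook0 and hook1. Lock A is next, gripped on its -y leg, for hook3.

```bash
python3 -m creep '[{"fingers":130,"tx":0.025,"ty":-0.015,"tz":0.03,"wx":0,"wy":0,"wz":0.12},{"fingers":130,"tx":0.049,"ty":-0.031,"tz":0.07,"wx":0,"wy":0,"wz":0.24},{"fingers":130,"tx":0.049,"ty":-0.031,"tz":0.11,"wx":0,"wy":0,"wz":0.36},{"fingers":130,"tx":0.049,"ty":-0.031,"tz":0.11,"wx":0,"wy":0,"wz":0.376},{"fingers":130,"tx":0.049,"ty":-0.031,"tz":0.11,"wx":0,"wy":0,"wz":0.376},{"fingers":130,"tx":0.049,"ty":-0.031,"tz":0.11,"wx":0,"wy":0,"wz":0.376}]' 70
python3 r.py 0.4315 0.1191 0.092 68.7
python3 - <<'E'
from h import *
p,d=capture("wrist");save("w13",p)
E
```

```text
clock: 10.72
position: [0.4362, 0.1103, 0.1747]
tcp_rot: [179.9, -0.0, 68.6]
wrist_force: [0.4, 0.4, 0.5]
grip_width: 0.0418
rel [ 0.0065 -0.0078  0.0827] [ 0.0024 -0.0005 -0.0022] q [ -1.  -8. 114.  -0.  73.  20.]
```

View pics/w13.png

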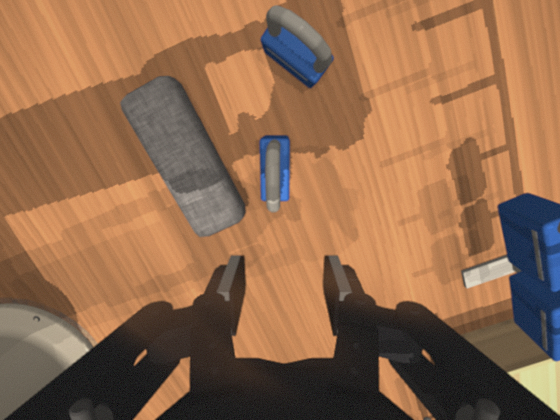

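```bash
python3 -m creep '[{"fingers":130,"tx":0.0065,"ty":-0.0078,"tz":0.02,"wx":0,"wy":0,"wz":0},{"fingers":130,"tx":0.0065,"ty":-0.0078,"tz":0.05,"wx":0,"wy":0,"wz":0},{"fingers":130,"tx":0.0065,"ty":-0.0078,"tz":0.082,"wx":0,"wy":0,"wz":0},{"fingers":130,"tx":0.0065,"ty":-0.0078,"tz":0.082,"wx":0,"wy":0,"wz":0},{"fingers":255,"tx":0.0065,"ty":-0.0078,"tz":0.082,"wx":0,"wy":0,"wz":0},{"fingers":255,"tx":0.0065,"ty":-0.0078,"tz":0.082,"wx":0,"wy":0,"wz":0},{"fingers":255,"tx":0.0065,"ty":-0.0078,"tz":0.082,"wx":0,"wy":0,"wz":0},{"fingers":255,"tx":0.0065,"ty":-0.0078,"tz":0.082,"wx":0,"wy":0,"wz":0}]' 70
python3 -m creep '[{"fingers":255,"tx":0,"ty":0,"tz":0,"wx":0,"wy":0,"wz":0},{"fingers":255,"tx":0,"ty":0,"tz":-0.01,"wx":0,"wy":0,"wz":0},{"fingers":255,"tx":0,"ty":0,"tz":-0.02,"wx":0,"wy":0,"wz":0},{"fingers":255,"tx":0,"ty":0,"tz":-0.02,"wx":0,"wy":0,"wz":0}]' 70
python3 r.py 0.53 0.150 0.214 90
python3 - <<'E'
from h import *
p,d=capture("wrist");save("w14",p)
E
```

```text
clock: 11.43
position: [0.4325, 0.1195, 0.0944]
tcp_rot: [179.7, -0.1, 68.5]
wrist_force: [-0.8, -1.8, 7.3]
grip_width: 0.0053
clock: 11.77
position: [0.432, 0.1199, 0.1142]
tcp_rot: [179.7, -0.1, 68.5]
wrist_force: [-0.1, 0.2, -2.4]
grip_width: 0.005
rel [ 0.0642  0.0807 -0.0992] [ 0.0058 -0.0011 -0.3758] q [  0.  -3. 118.   0.  65.  22.]
```

View pics/w14.png

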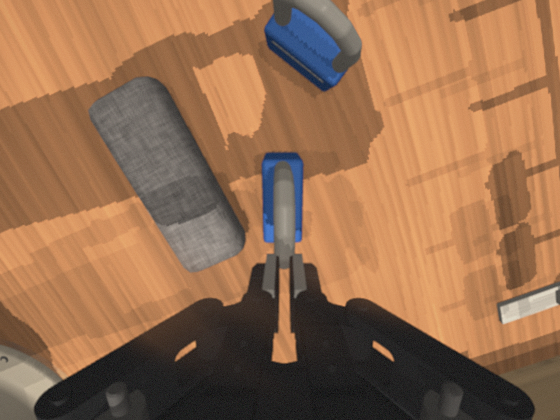

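```bash
python3 -m creep '[{"fingers":255,"tx":0,"ty":0,"tz":-0.04,"wx":0,"wy":0,"wz":0},{"fingers":255,"tx":0,"ty":0,"tz":-0.08,"wx":0,"wy":0,"wz":0},{"fingers":255,"tx":0.01,"ty":0.01,"tz":-0.103,"wx":0,"wy":0,"wz":-0.12},{"fingers":255,"tx":0.03,"ty":0.04,"tz":-0.103,"wx":0,"wy":0,"wz":-0.24},{"fingers":255,"tx":0.05,"ty":0.07,"tz":-0.103,"wx":0,"wy":0,"wz":-0.36},{"fingers":255,"tx":0.064,"ty":0.08,"tz":-0.103,"wx":0,"wy":0,"wz":-0.376},{"fingers":255,"tx":0.064,"ty":0.08,"tz":-0.103,"wx":0,"wy":0,"wz":-0.376},{"fingers":255,"tx":0.064,"ty":0.08,"tz":-0.103,"wx":0,"wy":0,"wz":-0.376}]' 70
python3 r.py 0.618 0.150 0.214 90
python3 - <<'E'
from h import *
p,d=capture("wrist");save("w15",p)
E
```

```text
clock: 12.48
position: [0.5275, 0.1502, 0.2132]
tcp_rot: [-179.9, 0.0, 90.0]
wrist_force: [-0.1, -0.5, -2.5]
grip_width: 0.0053
rel [-0.0003  0.0905 -0.001 ] [-0.0017  0.0002  0.0003] q [ 3.  6. 97. -0. 78.  3.]
```

View pics/w15.png

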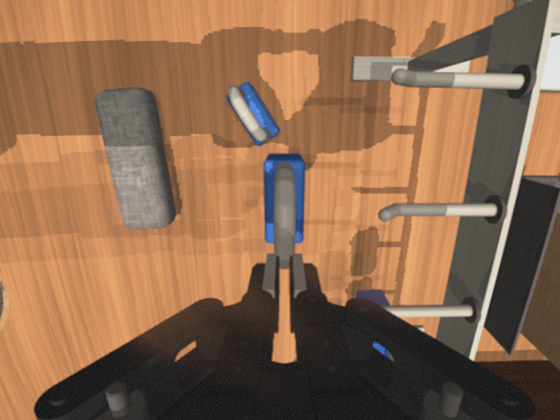

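Hook3 at row 212 is centred on the shackle, so I'll insert, lower and release.

```bash
python3 -m creep '[{"fingers":255,"tx":0,"ty":0.02,"tz":-0.001,"wx":0,"wy":0,"wz":0},{"fingers":255,"tx":0,"ty":0.045,"tz":-0.001,"wx":0,"wy":0,"wz":0},{"fingers":255,"tx":0,"ty":0.07,"tz":-0.001,"wx":0,"wy":0,"wz":0},{"fingers":255,"tx":0,"ty":0.09,"tz":-0.001,"wx":0,"wy":0,"wz":0},{"fingers":255,"tx":0,"ty":0.09,"tz":-0.001,"wx":0,"wy":0,"wz":0},{"fingers":255,"tx":0,"ty":0.09,"tz":-0.001,"wx":0,"wy":0,"wz":0}]' 70
python3 -m creep '[{"fingers":255,"tx":0,"ty":0,"tz":0.012,"wx":0,"wy":0,"wz":0},{"fingers":255,"tx":0,"ty":0,"tz":0.022,"wx":0,"wy":0,"wz":0},{"fingers":255,"tx":0,"ty":0,"tz":0.022,"wx":0,"wy":0,"wz":0},{"fingers":165,"tx":0,"ty":0,"tz":0.022,"wx":0,"wy":0,"wz":0},{"fingers":165,"tx":0,"ty":0,"tz":0.022,"wx":0,"wy":0,"wz":0},{"fingers":165,"tx":0,"ty":0,"tz":0.022,"wx":0,"wy":0,"wz":0},{"fingers":165,"tx":0,"ty":0,"tz":0.022,"wx":0,"wy":0,"wz":0}]' 70
python3 -m creep '[{"fingers":165,"tx":0,"ty":0,"tz":-0.03,"wx":0,"wy":0,"wz":0},{"fingers":165,"tx":0,"ty":0,"tz":-0.07,"wx":0,"wy":0,"wz":0},{"fingers":165,"tx":0,"ty":-0.03,"tz":-0.09,"wx":0,"wy":0,"wz":0},{"fingers":165,"tx":0,"ty":-0.06,"tz":-0.09,"wx":0,"wy":0,"wz":0},{"fingers":130,"tx":0.04,"ty":-0.1,"tz":-0.09,"wx":0,"wy":0,"wz":0},{"fingers":130,"tx":0.08,"ty":-0.14,"tz":-0.09,"wx":0,"wy":0,"wz":0},{"fingers":130,"tx":0.08,"ty":-0.14,"tz":-0.09,"wx":0,"wy":0,"wz":0},{"fingers":130,"tx":0.08,"ty":-0.14,"tz":-0.09,"wx":0,"wy":0,"wz":0}]' 70
python3 locks.py wrist
python3 r.py 0.4815 0.2495 0.17 122.5
python3 - <<'E'
from h import *
p,d=capture("wrist");save("w16",p)
E
```

```text
clock: 13.03
position: [0.617, 0.1496, 0.2144]
tcp_rot: [-179.9, 0.0, 90.0]
wrist_force: [-0.5, 0.8, -1.5]
grip_width: 0.005
clock: 13.62
position: [0.618, 0.1501, 0.1938]
tcp_rot: [179.9, -0.0, 90.0]
wrist_force: [0.2, 0.4, 0.7]
grip_width: 0.0306
clock: 14.28
position: [0.4744, 0.2336, 0.2839]
tcp_rot: [180.0, -0.1, 90.3]
wrist_force: [-0.1, 0.9, 0.5]
grip_width: 0.0419
wrist 438 mid [0.4943 0.2317] dir deg(from +y) 32.6 len 0.0538 zmax 0.111 rect [494. 231.] [11. 54.] 32.3
rel [0.0176 0.0051 0.1139] [ 1.900e-03 -1.000e-04 -5.635e-01] q [13.  0. 94.  0. 85. 13.]
```

View pics/w16.png

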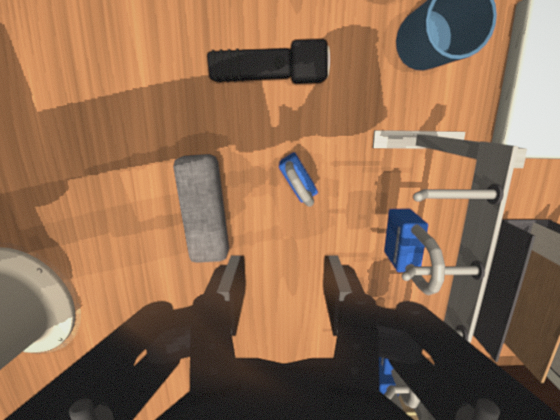

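Lock A hangs on hook3. Now lock C, gripped on its +y leg, for hook4.

```bash
python3 -m creep '[{"fingers":130,"tx":0.018,"ty":0.006,"tz":0.03,"wx":0,"wy":0,"wz":-0.12},{"fingers":130,"tx":0.018,"ty":0.006,"tz":0.07,"wx":0,"wy":0,"wz":-0.24},{"fingers":130,"tx":0.018,"ty":0.006,"tz":0.11,"wx":0,"wy":0,"wz":-0.36},{"fingers":130,"tx":0.018,"ty":0.006,"tz":0.11,"wx":0,"wy":0,"wz":-0.48},{"fingers":130,"tx":0.018,"ty":0.006,"tz":0.11,"wx":0,"wy":0,"wz":-0.562},{"fingers":130,"tx":0.018,"ty":0.006,"tz":0.11,"wx":0,"wy":0,"wz":-0.562},{"fingers":130,"tx":0.018,"ty":0.006,"tz":0.11,"wx":0,"wy":0,"wz":-0.562}]' 70
python3 r.py 0.4818 0.2503 0.092 122.4
python3 - <<'E'
from h import *
p,d=capture("wrist");save("w17",p)
E
```

```text
clock: 14.97
position: [0.4848, 0.2473, 0.1731]
tcp_rot: [180.0, 0.0, 122.0]
wrist_force: [-0.0, -0.1, 0.6]
grip_width: 0.0417
rel [ 0.0041 -0.001   0.0811] [ 0.0007  0.0005 -0.0073] q [ 14.   7. 100.  -0.  73. -18.]
```

View pics/w17.png

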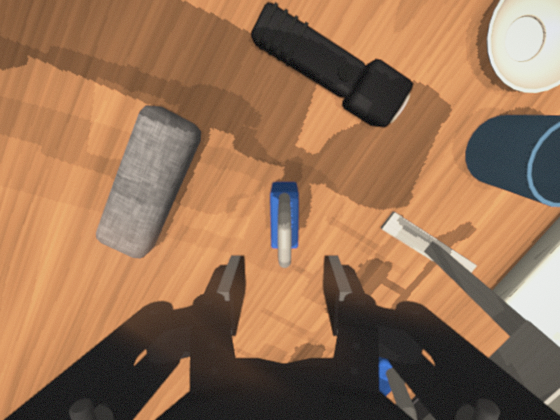

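```bash
python3 -m creep '[{"fingers":130,"tx":0.004,"ty":-0.001,"tz":0.03,"wx":0,"wy":0,"wz":-0.007},{"fingers":130,"tx":0.004,"ty":-0.001,"tz":0.06,"wx":0,"wy":0,"wz":-0.007},{"fingers":130,"tx":0.004,"ty":-0.001,"tz":0.081,"wx":0,"wy":0,"wz":-0.007},{"fingers":130,"tx":0.004,"ty":-0.001,"tz":0.081,"wx":0,"wy":0,"wz":-0.007},{"fingers":255,"tx":0.004,"ty":-0.001,"tz":0.081,"wx":0,"wy":0,"wz":-0.007},{"fingers":255,"tx":0.004,"ty":-0.001,"tz":0.081,"wx":0,"wy":0,"wz":-0.007},{"fingers":255,"tx":0.004,"ty":-0.001,"tz":0.081,"wx":0,"wy":0,"wz":-0.007},{"fingers":255,"tx":0.004,"ty":-0.001,"tz":0.081,"wx":0,"wy":0,"wz":-0.007}]' 70
python3 -m creep '[{"fingers":255,"tx":0,"ty":0,"tz":0,"wx":0,"wy":0,"wz":0},{"fingers":255,"tx":0,"ty":0,"tz":-0.01,"wx":0,"wy":0,"wz":0},{"fingers":255,"tx":0,"ty":0,"tz":-0.02,"wx":0,"wy":0,"wz":0},{"fingers":255,"tx":0,"ty":0,"tz":-0.02,"wx":0,"wy":0,"wz":0}]' 70
python3 r.py 0.53 0.271 0.214 90
python3 - <<'E'
from h import *
p,d=capture("wrist");save("w18",p)
E
```

```text
clock: 15.68
position: [0.4826, 0.2514, 0.0945]
tcp_rot: [179.7, 0.1, 122.6]
wrist_force: [-1.0, -0.6, 6.7]
grip_width: 0.0039
clock: 16.02
position: [0.4822, 0.2514, 0.1147]
tcp_rot: [179.8, 0.1, 122.6]
wrist_force: [0.4, -0.5, -1.3]
grip_width: 0.0037
rel [-0.0094  0.0512 -0.0991] [4.60e-03 1.00e-04 5.69e-01] q [ 15.  11. 103.   0.  66. -18.]
```

View pics/w18.png

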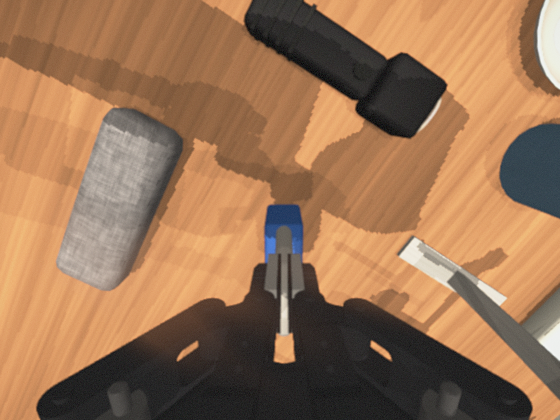

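```bash
python3 -m creep '[{"fingers":255,"tx":0,"ty":0,"tz":-0.04,"wx":0,"wy":0,"wz":0},{"fingers":255,"tx":0,"ty":0,"tz":-0.08,"wx":0,"wy":0,"wz":0.12},{"fingers":255,"tx":0,"ty":0.01,"tz":-0.103,"wx":0,"wy":0,"wz":0.24},{"fingers":255,"tx":-0.005,"ty":0.03,"tz":-0.103,"wx":0,"wy":0,"wz":0.36},{"fingers":255,"tx":-0.009,"ty":0.05,"tz":-0.103,"wx":0,"wy":0,"wz":0.48},{"fingers":255,"tx":-0.009,"ty":0.05,"tz":-0.103,"wx":0,"wy":0,"wz":0.569},{"fingers":255,"tx":-0.009,"ty":0.05,"tz":-0.103,"wx":0,"wy":0,"wz":0.569},{"fingers":255,"tx":-0.009,"ty":0.05,"tz":-0.103,"wx":0,"wy":0,"wz":0.569}]' 70
python3 r.py 0.618 0.271 0.214 90
python3 - <<'E'
from h import *
p,d=capture("wrist");save("w19",p)
p,d=capture("scene");save("s19",p,(210,130,380,330),4)
E
```

```text
clock: 16.73
position: [0.5274, 0.2702, 0.2146]
tcp_rot: [-180.0, 0.0, 90.1]
wrist_force: [-0.5, 0.7, -0.4]
grip_width: 0.0001
rel [0.0005 0.0906 0.0006] [-0.0005  0.0002  0.0026] q [15. 12. 89. -0. 79. 15.]
```

View pics/w19.png

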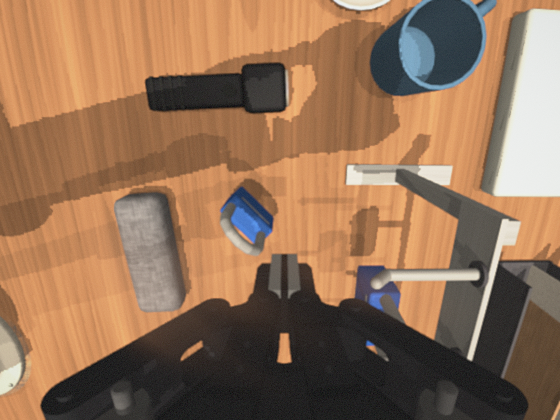

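View pics/s19.png

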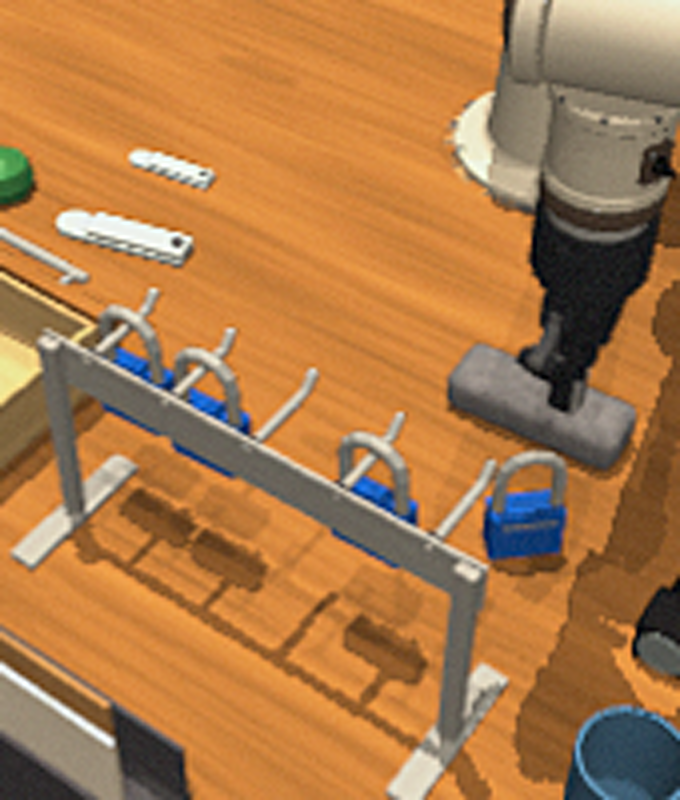

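The lock slipped out on the lift but is still standing, at (245,220) in the wrist view. I'll measure it again and regrip lower and tighter.

```bash
python3 -m creep '[{"fingers":200,"tx":0,"ty":0,"tz":-0.04,"wx":0,"wy":0,"wz":0},{"fingers":130,"tx":0.0,"ty":-0.04,"tz":-0.07,"wx":0,"wy":0,"wz":0},{"fingers":130,"tx":0,"ty":-0.04,"tz":-0.07,"wx":0,"wy":0,"wz":0},{"fingers":130,"tx":0,"ty":-0.04,"tz":-0.07,"wx":0,"wy":0,"wz":0}]' 70
python3 locks.py wrist top
python3 - <<'E'
from h import *
p,d=capture("wrist");save("w20",p)
p,d=capture("scene");save("s20",p,(280,180,420,320),5)
E
```

```text
clock: 17.17
position: [0.4873, 0.2709, 0.288]
tcp_rot: [179.7, -0.1, 90.1]
wrist_force: [-0.4, 0.2, -0.3]
grip_width: 0.0415
wrist 437 mid [0.4846 0.2359] dir deg(from +y) 44.5 len 0.0564 zmax 0.112 rect [484. 235.] [11. 56.] 43.0
top 56 mid [0.4813 0.2335] dir deg(from +y) 43.1 len 0.0565 zmax 0.113 rect [482. 234.] [11. 57.] 43.1
```

View pics/w20.png

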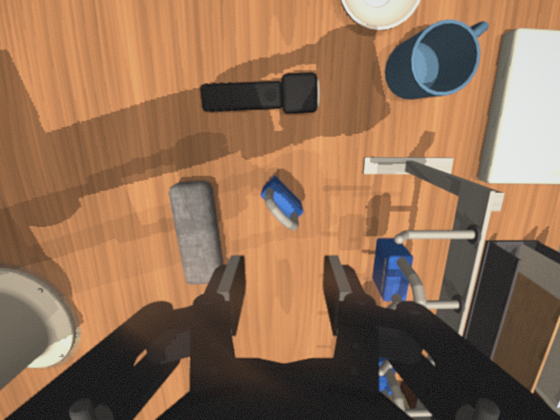

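View pics/s20.png

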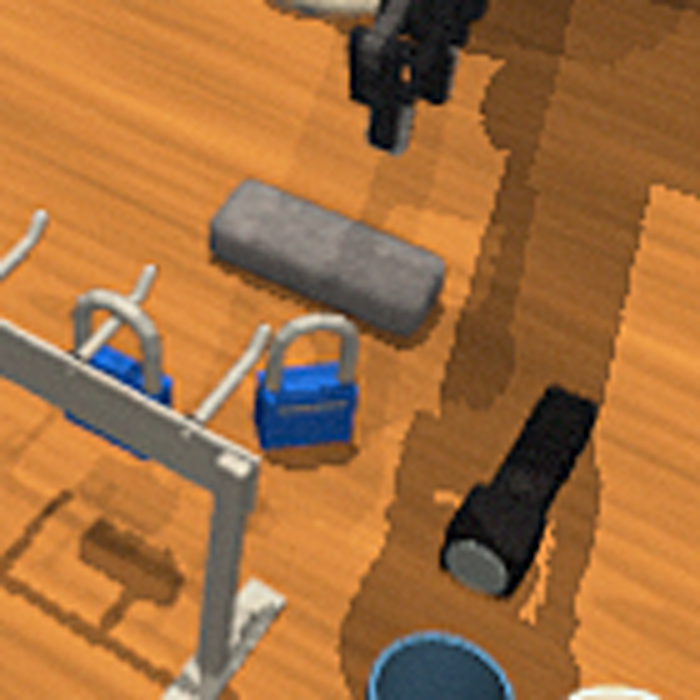

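```bash
python3 r.py 0.468 0.2505 0.16 133.5; python3 -m creep '[{"fingers":130,"tx":-0.02,"ty":-0.02,"tz":0.03,"wx":0,"wy":0,"wz":-0.12},{"fingers":130,"tx":-0.02,"ty":-0.02,"tz":0.07,"wx":0,"wy":0,"wz":-0.24},{"fingers":130,"tx":-0.02,"ty":-0.02,"tz":0.11,"wx":0,"wy":0,"wz":-0.36},{"fingers":130,"tx":-0.02,"ty":-0.02,"tz":0.128,"wx":0,"wy":0,"wz":-0.48},{"fingers":130,"tx":-0.02,"ty":-0.02,"tz":0.128,"wx":0,"wy":0,"wz":-0.6},{"fingers":130,"tx":-0.02,"ty":-0.02,"tz":0.128,"wx":0,"wy":0,"wz":-0.72},{"fingers":130,"tx":-0.02,"ty":-0.02,"tz":0.128,"wx":0,"wy":0,"wz":-0.757},{"fingers":130,"tx":-0.02,"ty":-0.02,"tz":0.128,"wx":0,"wy":0,"wz":-0.757}]' 100
python3 r.py 0.468 0.2505 0.086 133.5
python3 - <<'E'
from h import *
p,d=capture("wrist");save("w21",p)
E
```

```text
rel [-0.0192 -0.0189  0.123 ] [-3.000e-03 -1.000e-04 -7.591e-01] q [17.  5. 90. -0. 86. 17.]
clock: 18.03
position: [0.467, 0.2498, 0.155]
tcp_rot: [-179.8, -0.1, 133.4]
wrist_force: [0.7, -0.7, 1.0]
grip_width: 0.0417
rel [-0.0002  0.0014  0.0689] [-0.0028 -0.0014 -0.0016] q [ 15.   6. 103.  -0.  71. -28.]
```

View pics/w21.png

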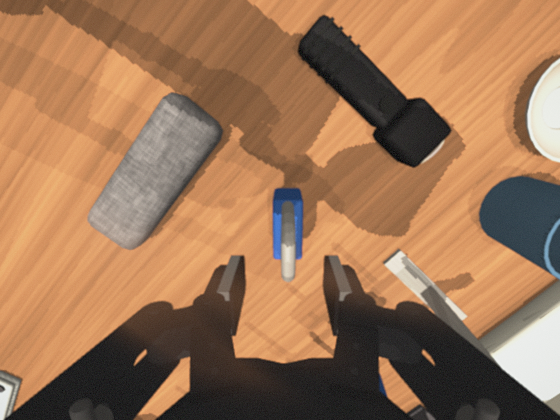

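```bash
python3 -m creep '[{"fingers":130,"tx":0,"ty":0.001,"tz":0.03,"wx":0.003,"wy":0,"wz":0},{"fingers":130,"tx":0,"ty":0.001,"tz":0.06,"wx":0.003,"wy":0,"wz":0},{"fingers":130,"tx":0,"ty":0.001,"tz":0.069,"wx":0.003,"wy":0,"wz":0},{"fingers":130,"tx":0,"ty":0.001,"tz":0.069,"wx":0.003,"wy":0,"wz":0},{"fingers":255,"tx":0,"ty":0.001,"tz":0.069,"wx":0.003,"wy":0,"wz":0},{"fingers":255,"tx":0,"ty":0.001,"tz":0.069,"wx":0.003,"wy":0,"wz":0},{"fingers":255,"tx":0,"ty":0.001,"tz":0.069,"wx":0.003,"wy":0,"wz":0},{"fingers":255,"tx":0,"ty":0.001,"tz":0.069,"wx":0.003,"wy":0,"wz":0}]' 100
python3 -m creep '[{"fingers":255,"tx":0,"ty":0,"tz":0,"wx":0,"wy":0,"wz":0},{"fingers":255,"tx":0,"ty":0,"tz":0,"wx":0,"wy":0,"wz":0},{"fingers":255,"tx":0,"ty":0,"tz":-0.01,"wx":0,"wy":0,"wz":0},{"fingers":255,"tx":0,"ty":0,"tz":-0.02,"wx":0,"wy":0,"wz":0},{"fingers":255,"tx":0,"ty":0,"tz":-0.04,"wx":0,"wy":0,"wz":0},{"fingers":255,"tx":0,"ty":0,"tz":-0.04,"wx":0,"wy":0,"wz":0}]' 100
python3 r.py 0.53 0.269 0.206 90
python3 - <<'E'
from h import *
p,d=capture("wrist");save("w22",p)
E
```

```text
clock: 18.75
position: [0.4698, 0.2515, 0.0901]
tcp_rot: [180.0, 0.1, 133.4]
wrist_force: [-1.5, 0.7, 5.7]
grip_width: 0.0058
clock: 19.25
position: [0.4711, 0.2518, 0.1323]
tcp_rot: [179.8, 0.2, 133.4]
wrist_force: [0.9, 0.1, -0.5]
grip_width: 0.0059
rel [-0.0283  0.0549 -0.0734] [0.0048 0.002  0.7571] q [ 15.   8. 104.  -0.  68. -28.]
```

View pics/w22.png

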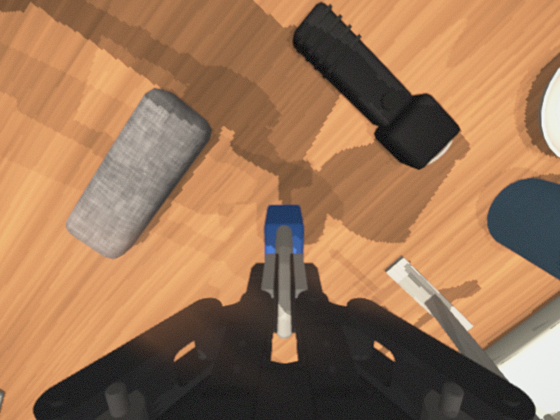

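```bash
python3 -m creep '[{"fingers":255,"tx":0,"ty":0,"tz":-0.03,"wx":0,"wy":0,"wz":0},{"fingers":255,"tx":0,"ty":0,"tz":-0.06,"wx":0,"wy":0,"wz":0.1},{"fingers":255,"tx":0,"ty":0.01,"tz":-0.077,"wx":0,"wy":0,"wz":0.2},{"fingers":255,"tx":-0.01,"ty":0.02,"tz":-0.077,"wx":0,"wy":0,"wz":0.3},{"fingers":255,"tx":-0.02,"ty":0.035,"tz":-0.077,"wx":0,"wy":0,"wz":0.4},{"fingers":255,"tx":-0.028,"ty":0.045,"tz":-0.077,"wx":0,"wy":0,"wz":0.5},{"fingers":255,"tx":-0.028,"ty":0.054,"tz":-0.077,"wx":0,"wy":0,"wz":0.6},{"fingers":255,"tx":-0.028,"ty":0.054,"tz":-0.077,"wx":0,"wy":0,"wz":0.7}]' 100
python3 r.py 0.53 0.269 0.210 90
```

```text
clock: 19.97
position: [0.5278, 0.2683, 0.2035]
tcp_rot: [-179.8, 0.1, 93.0]
wrist_force: [0.1, 0.7, -1.8]
grip_width: 0.0057
rel [ 0.0006  0.0022 -0.0065] [-0.0029  0.0018  0.0516] q [15. 13. 90. -0. 78. 12.]
```

```bash
python3 -m creep '[{"fingers":255,"tx":0,"ty":0.002,"tz":-0.007,"wx":0,"wy":0,"wz":0.055},{"fingers":255,"tx":0,"ty":0.002,"tz":-0.007,"wx":0,"wy":0,"wz":0.055},{"fingers":255,"tx":0,"ty":0.002,"tz":-0.007,"wx":0,"wy":0,"wz":0.055}]' 100
python3 r.py 0.618 0.270 0.210 90
python3 - <<'E'
from h import *
p,d=capture("wrist");save("w23",p)
E
```

```text
clock: 20.22
position: [0.529, 0.2681, 0.2112]
tcp_rot: [-179.9, 0.1, 90.2]
wrist_force: [0.3, -1.0, -1.6]
grip_width: 0.0059
rel [0.0016 0.089  0.001 ] [-0.0023  0.0021  0.0036] q [15. 12. 89. -0. 78. 15.]
```

View pics/w23.png

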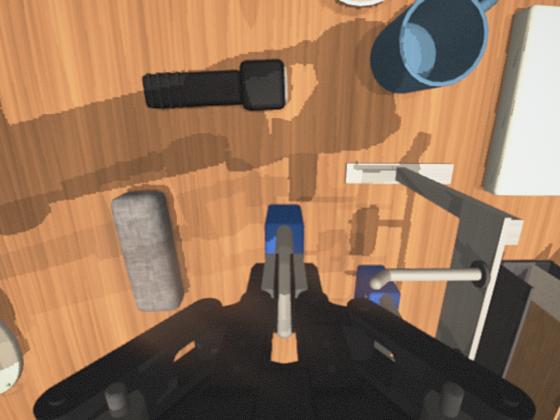

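Hook4 at row 275 lies within the shackle crown, rows 230–335. I'll insert it.

```bash
python3 -m creep '[{"fingers":255,"tx":0.001,"ty":0.02,"tz":0,"wx":0,"wy":0,"wz":0},{"fingers":255,"tx":0.002,"ty":0.045,"tz":0,"wx":0,"wy":0,"wz":0},{"fingers":255,"tx":0.002,"ty":0.07,"tz":0,"wx":0,"wy":0,"wz":0},{"fingers":255,"tx":0.002,"ty":0.089,"tz":0,"wx":0,"wy":0,"wz":0},{"fingers":255,"tx":0.002,"ty":0.089,"tz":0,"wx":0,"wy":0,"wz":0},{"fingers":255,"tx":0.002,"ty":0.089,"tz":0,"wx":0,"wy":0,"wz":0}]' 100
python3 - <<'E'
from h import *
p,d=capture("wrist");save("w24",p)
p,d=capture("scene");save("s24",p,(210,130,380,330),4)
E
```

```text
clock: 20.77
position: [0.618, 0.2699, 0.2103]
tcp_rot: [-179.8, 0.1, 90.1]
wrist_force: [-0.7, 0.6, -1.9]
grip_width: 0.0061
```

View pics/s24.png

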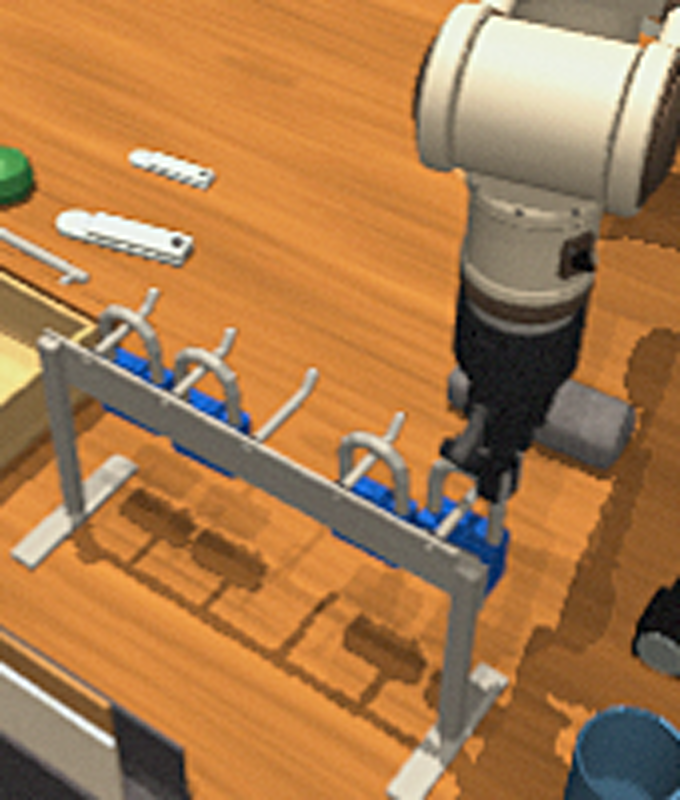

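```bash
python3 -m creep '[{"fingers":255,"tx":0,"ty":0,"tz":0.012,"wx":0,"wy":0,"wz":0},{"fingers":255,"tx":0,"ty":0,"tz":0.023,"wx":0,"wy":0,"wz":0},{"fingers":255,"tx":0,"ty":0,"tz":0.023,"wx":0,"wy":0,"wz":0},{"fingers":165,"tx":0,"ty":0,"tz":0.023,"wx":0,"wy":0,"wz":0},{"fingers":165,"tx":0,"ty":0,"tz":0.023,"wx":0,"wy":0,"wz":0},{"fingers":165,"tx":0,"ty":0,"tz":0.023,"wx":0,"wy":0,"wz":0},{"fingers":165,"tx":0,"ty":0,"tz":0.023,"wx":0,"wy":0,"wz":0}]' 70
python3 -m creep '[{"fingers":165,"tx":0,"ty":0,"tz":-0.03,"wx":0,"wy":0,"wz":0},{"fingers":165,"tx":0,"ty":0,"tz":-0.07,"wx":0,"wy":0,"wz":0},{"fingers":165,"tx":0,"ty":-0.03,"tz":-0.09,"wx":0,"wy":0,"wz":0},{"fingers":165,"tx":0,"ty":-0.06,"tz":-0.09,"wx":0,"wy":0,"wz":0},{"fingers":0,"tx":0.03,"ty":-0.1,"tz":-0.09,"wx":0,"wy":0,"wz":0},{"fingers":0,"tx":0.06,"ty":-0.14,"tz":-0.09,"wx":0,"wy":0,"wz":0},{"fingers":0,"tx":0.09,"ty":-0.17,"tz":-0.09,"wx":0,"wy":0,"wz":0},{"fingers":0,"tx":0.09,"ty":-0.17,"tz":-0.09,"wx":0,"wy":0,"wz":0}]' 70
python3 - <<'E'
from h import *
c=calibration("wrist");p,d=capture("wrist");save("w25",p)
for n,P in(("wrist",cloud("wrist",d,c)),("top",cloud("top",capture("top")[1]))):
    Q=P.reshape(-1,3);q=Q[(Q[:,2]>.015)&(Q[:,2]<.06)&(Q[:,1]>.32)&(Q[:,1]<.43)&(Q[:,0]>.33)&(Q[:,0]<.58)]
    print(n,len(q),cv2.minAreaRect((q[:,:2]*1000).astype(np.float32)),q[:,2].max(),q[:,0].min(),q[:,0].max())
    for x in np.arange(.38,.56,.015):
        s=q[abs(q[:,0]-x)<.006]
        if len(s): print(round(x,3),s[:,1].min().round(3),s[:,1].max().round(3),s[:,2].max().round(3))
E
```

```text
clock: 21.45
position: [0.6185, 0.2703, 0.1895]
tcp_rot: [-180.0, 0.1, 90.1]
wrist_force: [1.4, 0.4, 0.1]
grip_width: 0.0302
clock: 22.12
position: [0.4446, 0.3628, 0.2798]
tcp_rot: [-179.9, -0.0, 90.3]
wrist_force: [0.6, 0.2, 0.8]
grip_width: 0.0766
wrist 3299 ((455.36810302734375, 374.6187438964844), (150.46376037597656, 48.43349838256836), 1.6406234502792358) 0.04658611310717819 0.38019111926712096 0.5309345564128245
0.38 0.356 0.388 0.035
0.395 0.354 0.389 0.037
0.41 0.355 0.389 0.036
0.425 0.355 0.39 0.037
0.44 0.357 0.39 0.036
0.455 0.357 0.391 0.035
0.47 0.359 0.392 0.039
0.485 0.353 0.399 0.045
0.5 0.352 0.4 0.047
0.515 0.352 0.401 0.046
0.53 0.355 0.399 0.044
top 480 ((455.18218994140625, 371.3451232910156), (147.34738159179688, 46.52534866333008), 2.8621346950531006) 0.049052965824208164 0.38164422674448617 0.528745167497559
0.38 0.354 0.388 0.04
0.395 0.353 0.387 0.039
0.41 0.354 0.388 0.038
0.425 0.354 0.388 0.042
0.44 0.356 0.389 0.039
0.455 0.356 0.39 0.039
0.47 0.357 0.391 0.041
0.485 0.351 0.395 0.048
0.5 0.351 0.396 0.047
0.515 0.351 0.398 0.049
0.53 0.354 0.395 0.048
```

View pics/w25.png

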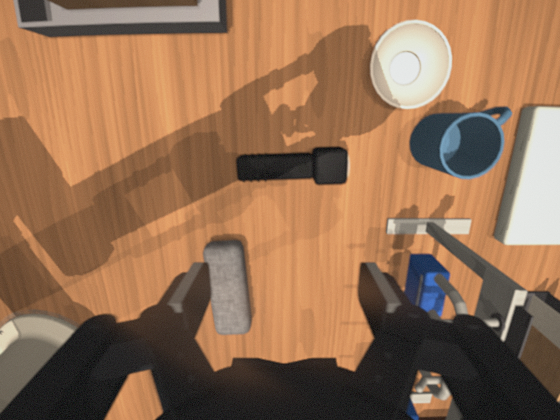

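All four locks hang. The torch lies at about (0.446, 0.373) with yaw about 1.8°. I'll grasp it across the barrel.

```bash
python3 r.py 0.445 0.373 0.13 181.8; python3 -m creep '[{"fingers":75,"tx":0.0,"ty":0,"tz":0.0,"wx":0,"wy":0,"wz":-0.125},{"fingers":75,"tx":0.0,"ty":0,"tz":0.0,"wx":0,"wy":0,"wz":-0.25},{"fingers":75,"tx":0.0,"ty":0,"tz":0.0,"wx":0,"wy":0,"wz":-0.375},{"fingers":75,"tx":0.0,"ty":0,"tz":0.0,"wx":0,"wy":0,"wz":-0.5},{"fingers":75,"tx":0.0,"ty":0,"tz":0.04,"wx":0,"wy":0,"wz":-0.625},{"fingers":75,"tx":0.0,"ty":0,"tz":0.07,"wx":0,"wy":0,"wz":-0.75},{"fingers":75,"tx":0.0,"ty":0,"tz":0.1,"wx":0,"wy":0,"wz":-0.875},{"fingers":75,"tx":0,"ty":0,"tz":0.1,"wx":0,"wy":0,"wz":-1.0}]' 60
python3 r.py 0.445 0.373 0.13 181.8
```

```text
rel [ 0.0109 -0.0007  0.1497] [-1.4000e-03 -2.0000e-04 -1.5959e+00] q [27.  7. 87. -0. 85. 27.]
clock: 22.88
position: [0.4452, 0.3569, 0.1716]
tcp_rot: [-179.3, -0.3, 147.7]
wrist_force: [0.4, -0.2, -0.5]
grip_width: 0.0603
rel [0.0085 0.014  0.0415] [-0.0107 -0.0098 -0.5953] q [ 27.  12.  95.  -0.  74. -31.]
```

```bash
python3 -m creep '[{"fingers":75,"tx":0.008,"ty":0.013,"tz":0.02,"wx":0,"wy":0,"wz":-0.12},{"fingers":75,"tx":0.008,"ty":0.013,"tz":0.04,"wx":0,"wy":0,"wz":-0.24},{"fingers":75,"tx":0.008,"ty":0.013,"tz":0.04,"wx":0,"wy":0,"wz":-0.36},{"fingers":75,"tx":0.008,"ty":0.013,"tz":0.04,"wx":0,"wy":0,"wz":-0.48},{"fingers":75,"tx":0.008,"ty":0.013,"tz":0.04,"wx":0,"wy":0,"wz":-0.58},{"fingers":75,"tx":0.008,"ty":0.013,"tz":0.04,"wx":0,"wy":0,"wz":-0.58},{"fingers":75,"tx":0.008,"ty":0.013,"tz":0.04,"wx":0,"wy":0,"wz":-0.58}]' 60
python3 r.py 0.445 0.373 0.034 181.8
python3 - <<'E'
from h import *
p,d=capture("wrist");save("w26",p)
E
```

```text
clock: 23.47
position: [0.4491, 0.3745, 0.1389]
tcp_rot: [-179.9, -0.1, -179.6]
wrist_force: [-0.2, 0.2, -0.3]
grip_width: 0.0603
rel [ 0.0039 -0.0013  0.1049] [-0.0019 -0.0013 -0.024 ] q [ 28.  15.  95.  -0.  70. -62.]
```

View pics/w26.png

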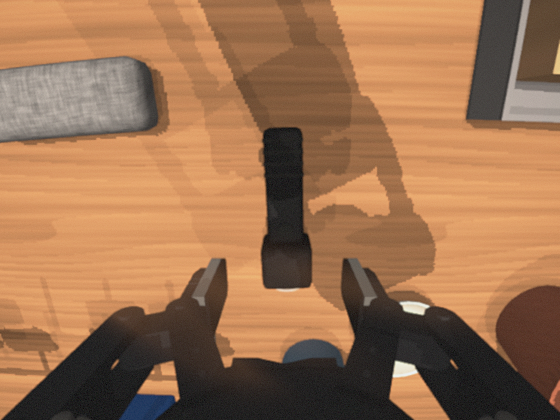

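```bash
python3 -m creep '[{"fingers":75,"tx":0.004,"ty":-0.001,"tz":0.035,"wx":0,"wy":0,"wz":-0.024},{"fingers":75,"tx":0.004,"ty":-0.001,"tz":0.07,"wx":0,"wy":0,"wz":-0.024},{"fingers":75,"tx":0.004,"ty":-0.001,"tz":0.105,"wx":0,"wy":0,"wz":-0.024},{"fingers":75,"tx":0.004,"ty":-0.001,"tz":0.105,"wx":0,"wy":0,"wz":-0.024},{"fingers":255,"tx":0.004,"ty":-0.001,"tz":0.105,"wx":0,"wy":0,"wz":-0.024},{"fingers":255,"tx":0.004,"ty":-0.001,"tz":0.105,"wx":0,"wy":0,"wz":-0.024},{"fingers":255,"tx":0.004,"ty":-0.001,"tz":0.105,"wx":0,"wy":0,"wz":-0.024},{"fingers":255,"tx":0.004,"ty":-0.001,"tz":0.105,"wx":0,"wy":0,"wz":-0.024}]' 60
python3 -m creep '[{"fingers":255,"tx":0,"ty":0,"tz":0,"wx":0,"wy":0,"wz":0},{"fingers":255,"tx":0,"ty":0,"tz":-0.03,"wx":0,"wy":0,"wz":0},{"fingers":255,"tx":0,"ty":0,"tz":-0.07,"wx":0,"wy":0,"wz":0},{"fingers":255,"tx":0,"ty":0,"tz":-0.1,"wx":0,"wy":0,"wz":0},{"fingers":255,"tx":0,"ty":0,"tz":-0.1,"wx":0,"wy":0,"wz":0}]' 60
python3 - <<'E'
from h import *
p,d=capture("wrist");save("w27",p)
p,d=capture("top");save("t27",p)
P=cloud("top",d);print(rel([.35,.2,.28],[180,0,90]))
Q=P.reshape(-1,3)
q=Q[(Q[:,2]>.083)&(Q[:,2]<.099)&(Q[:,1]>-.42)&(Q[:,1]<-.14)&(Q[:,0]>.5)&(Q[:,0]<.6)]
print("panel",len(q),cv2.minAreaRect((q[:,:2]*1000).astype(np.float32)))
q=Q[(Q[:,2]>.1)&(Q[:,2]<.112)&(Q[:,1]>-.42)&(Q[:,1]<-.14)&(Q[:,0]>.6)&(Q[:,0]<1.1)]
print("roof",len(q),cv2.minAreaRect((q[:,:2]*1000).astype(np.float32)))
q=Q[(Q[:,2]>.03)&(Q[:,2]<.1)&(Q[:,1]>-.36)&(Q[:,1]<-.2)&(Q[:,0]>.47)&(Q[:,0]<.523)]
print("handle",len(q),q.min(0),q.max(0))
E
```

```text
clock: 24.18
position: [0.4458, 0.3748, 0.0365]
tcp_rot: [180.0, 0.1, -178.0]
wrist_force: [0.1, -0.8, -0.2]
grip_width: 0.0117
clock: 24.6
position: [0.4486, 0.3766, 0.1426]
tcp_rot: [179.7, 0.6, -178.0]
wrist_force: [0.9, -0.5, 1.4]
grip_width: 0.0002
(array([ 0.1012, -0.1713, -0.1439]), array([0.0023, 0.0017, 1.606 ]))
panel 435 ((564.2225341796875, -277.6661376953125), (69.6579818725586, 271.17913818359375), 0.058173324912786484)
roof 5235 ((839.0104370117188, -281.01611328125), (280.7840576171875, 260.066162109375), 89.04585266113281)
handle 140 [ 0.49160143 -0.339933    0.06394197] [ 0.52205788 -0.21204135  0.07910965]
```

View pics/w27.png

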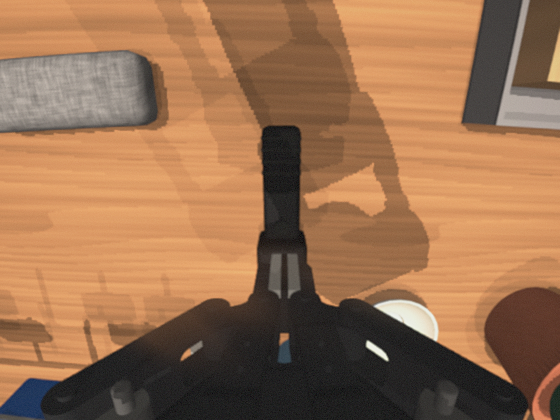

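View pics/t27.png

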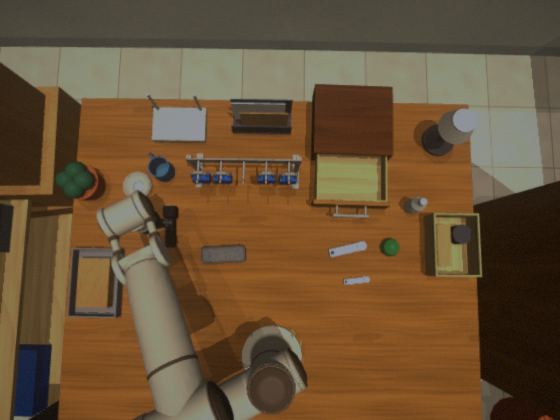

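The torch was not gripped: the fingers closed to 0 and it stayed put. I'll check where the fingertips really are in the tool frame from the wrist depth image.

```bash
python3 - <<'E'
from h import *
c=calibration("wrist");pp,T=tcp();p,d=capture("wrist");P=cloud("wrist",d,c)
L=T.inv().apply(P.reshape(-1,3)-pp).reshape(P.shape)
m=(abs(L[...,0])<.03)&(abs(L[...,1])<.06)&(L[...,2]<.06)&(L[...,2]>-.06)&(d>0)
q=L[m];print(len(q),q.min(0),q.max(0),np.percentile(q[:,2],[50,90,99]))
for v in range(230,320,10):
    print(v,L[v,272:300:4].round(3).tolist())
# world: torch
Q=P.reshape(-1,3);q=Q[(Q[:,2]>.015)&(Q[:,2]<.06)&(Q[:,1]>.32)&(Q[:,1]<.43)&(Q[:,0]>.33)&(Q[:,0]<.43)]
print("torch tail",q.min(0),q.max(0)); print(pp,T.as_euler("xyz",degrees=True))
E
```

```text
6072 [-0.01236814 -0.0371753  -0.05999747] [ 0.01428693  0.03608918 -0.00840547] [-0.05168394 -0.02304217 -0.01156647]
230 [[-0.021, -0.012, 0.103], [-0.02, -0.008, 0.103], [-0.019, -0.004, 0.1], [-0.02, -0.001, 0.101], [-0.02, 0.003, 0.101], [-0.021, 0.007, 0.103], [-0.021, 0.01, 0.104]]
240 [[-0.031, -0.012, 0.104], [-0.031, -0.008, 0.103], [0.078, -0.0, -0.148], [-0.029, -0.001, 0.1], [-0.029, 0.003, 0.1], [-0.031, 0.007, 0.103], [-0.031, 0.011, 0.103]]
250 [[-0.038, -0.012, 0.098], [-0.039, -0.008, 0.1], [-0.039, -0.004, 0.1], [-0.039, -0.001, 0.099], [-0.039, 0.003, 0.099], [-0.039, 0.007, 0.099], [-0.039, 0.011, 0.1]]
260 [[0.011, -0.006, -0.017], [0.01, -0.004, -0.016], [0.011, -0.002, -0.016], [0.01, -0.001, -0.015], [0.01, 0.001, -0.016], [0.011, 0.003, -0.017], [0.011, 0.005, -0.017]]
270 [[0.011, -0.006, -0.028], [0.011, -0.004, -0.027], [0.011, -0.002, -0.028], [0.011, -0.001, -0.027], [0.011, 0.001, -0.028], [0.011, 0.003, -0.027], [0.011, 0.005, -0.027]]
280 [[0.011, -0.006, -0.036], [0.01, -0.004, -0.035], [0.011, -0.002, -0.036], [0.011, -0.001, -0.036], [0.011, 0.001, -0.036], [0.011, 0.003, -0.036], [0.011, 0.005, -0.036]]
290 [[0.01, -0.005, -0.043], [0.01, -0.004, -0.042], [0.01, -0.002, -0.043], [0.01, -0.001, -0.043], [0.01, 0.001, -0.043], [0.01, 0.003, -0.042], [0.012, 0.004, -0.045]]
300 [[0.012, -0.005, -0.052], [0.011, -0.004, -0.051], [0.006, -0.002, -0.043], [0.006, -0.0, -0.044], [0.006, 0.001, -0.044], [0.012, 0.003, -0.052], [0.012, 0.004, -0.052]]
310 [[0.012, -0.005, -0.058], [0.012, -0.003, -0.058], [0.0, -0.002, -0.042], [0.001, -0.0, -0.043], [0.007, 0.001, -0.051], [0.011, 0.002, -0.057], [0.011, 0.004, -0.057]]
torch tail [0.37935123 0.35437367 0.01516102] [0.42996138 0.38973531 0.03686597]
[0.445443   0.37479851 0.13638424] [ 1.79980798e+02  1.44756509e-01 -1.77984840e+02]
```

The wrist depth puts the shut fingertips about 10 mm behind the reported TCP, about 35 mm short of the 25 mm ahead given in the spec. That explains the shallow lock grips. For the torch I'll go about 35 mm lower, watching the force.

```bash
python3 -m creep '[{"fingers":75,"tx":0,"ty":0.002,"tz":0,"wx":0,"wy":0,"wz":0},{"fingers":75,"tx":0,"ty":0.002,"tz":0,"wx":0,"wy":0,"wz":0},{"fingers":75,"tx":0,"ty":0.002,"tz":0.035,"wx":0,"wy":0,"wz":0},{"fingers":75,"tx":0,"ty":0.002,"tz":0.07,"wx":0,"wy":0,"wz":0},{"fingers":75,"tx":0,"ty":0.002,"tz":0.1,"wx":0,"wy":0,"wz":0},{"fingers":75,"tx":0,"ty":0.002,"tz":0.11,"wx":0,"wy":0,"wz":0},{"fingers":75,"tx":0,"ty":0.002,"tz":0.12,"wx":0,"wy":0,"wz":0},{"fingers":75,"tx":0,"ty":0.002,"tz":0.12,"wx":0,"wy":0,"wz":0}]' 60
python3 - <<'E'
from h import *
c=calibration("wrist");pp,T=tcp();p,d=capture("wrist");save("w28",p);P=cloud("wrist",d,c)
L=T.inv().apply(P.reshape(-1,3)-pp)
m=(abs(L[:,0])<.02)&(abs(L[:,1])<.06)&(abs(L[:,1])>.024)&(L[:,2]<.06)&(L[:,2]>-.06)&(P.reshape(-1,3)[:,2]>.004)
q=P.reshape(-1,3)[m];print(len(q),np.sort(q[:,2])[:20].round(3))
E
```

```text
clock: 25.42
position: [0.4425, 0.3751, 0.0118]
tcp_rot: [-179.8, -0.3, -178.0]
wrist_force: [-0.8, 0.8, -0.2]
grip_width: 0.0602
5676 [0.022 0.022 0.022 0.022 0.022 0.022 0.022 0.022 0.023 0.023 0.023 0.023
 0.023 0.023 0.023 0.023 0.023 0.023 0.023 0.023]
```

View pics/w28.png

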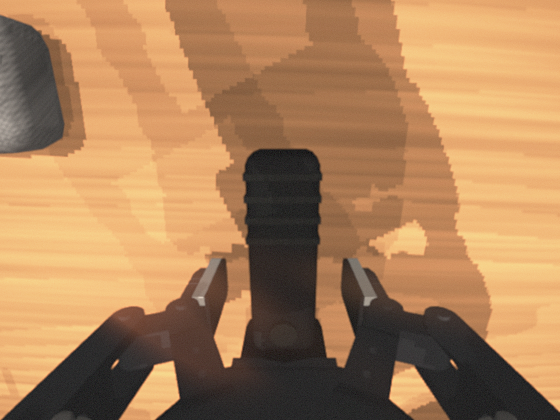

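The fingertips now sit at z≈0.022 on both sides of the barrel. I'll go 12 mm lower and close.

```bash
python3 -m creep '[{"fingers":75,"tx":0,"ty":-0.002,"tz":0.012,"wx":0,"wy":0,"wz":0},{"fingers":75,"tx":0,"ty":-0.002,"tz":0.012,"wx":0,"wy":0,"wz":0},{"fingers":255,"tx":0,"ty":-0.002,"tz":0.012,"wx":0,"wy":0,"wz":0},{"fingers":255,"tx":0,"ty":-0.002,"tz":0.012,"wx":0,"wy":0,"wz":0},{"fingers":255,"tx":0,"ty":-0.002,"tz":0.012,"wx":0,"wy":0,"wz":0},{"fingers":255,"tx":0,"ty":-0.002,"tz":0.012,"wx":0,"wy":0,"wz":0},{"fingers":255,"tx":0,"ty":-0.002,"tz":0.012,"wx":0,"wy":0,"wz":0}]' 60
python3 -m creep '[{"fingers":255,"tx":0,"ty":0,"tz":-0.02,"wx":0,"wy":0,"wz":0},{"fingers":255,"tx":0,"ty":0,"tz":-0.05,"wx":0,"wy":0,"wz":0},{"fingers":255,"tx":0,"ty":0,"tz":-0.09,"wx":0,"wy":0,"wz":0},{"fingers":255,"tx":0,"ty":0,"tz":-0.13,"wx":0,"wy":0,"wz":0},{"fingers":255,"tx":0,"ty":0,"tz":-0.17,"wx":0,"wy":0,"wz":0},{"fingers":255,"tx":0,"ty":0,"tz":-0.19,"wx":0,"wy":0,"wz":0},{"fingers":255,"tx":0,"ty":0,"tz":-0.19,"wx":0,"wy":0,"wz":0}]' 60
python3 r.py 0.40 0.1 0.2 90
python3 - <<'E'
from h import *
p,d=capture("wrist");save("w29",p)
E
```

```text
clock: 26.05
position: [0.4445, 0.3741, 0.0027]
tcp_rot: [-179.9, -0.0, -178.0]
wrist_force: [-0.6, -0.4, 4.9]
grip_width: 0.0329
clock: 26.63
position: [0.447, 0.3758, 0.198]
tcp_rot: [179.8, 0.4, -178.0]
wrist_force: [1.3, 0.5, -0.9]
grip_width: 0.0328
rel [ 0.0567 -0.2739 -0.0032] [0.0083 0.0036 1.6061] q [ 28.  11.  92.  -0.  76. -64.]
```

View pics/w29.png

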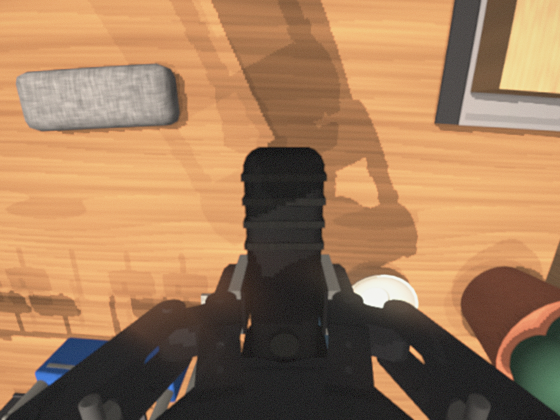

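The torch is held (opening 33 mm). Next I'll carry it to the drawer by way of x≈0.42 while turning.

```bash
python3 -m creep '[{"fingers":255,"tx":0.01,"ty":-0.03,"tz":-0.02,"wx":0,"wy":0,"wz":0.12},{"fingers":255,"tx":0.02,"ty":-0.06,"tz":-0.04,"wx":0,"wy":0,"wz":0.24},{"fingers":255,"tx":0.03,"ty":-0.1,"tz":-0.05,"wx":0,"wy":0,"wz":0.36},{"fingers":255,"tx":0.04,"ty":-0.14,"tz":-0.05,"wx":0,"wy":0,"wz":0.48},{"fingers":255,"tx":0.05,"ty":-0.18,"tz":-0.05,"wx":0,"wy":0,"wz":0.6},{"fingers":255,"tx":0.05,"ty":-0.22,"tz":-0.05,"wx":0,"wy":0,"wz":0.72},{"fingers":255,"tx":0.05,"ty":-0.26,"tz":-0.05,"wx":0,"wy":0,"wz":0.84},{"fingers":255,"tx":0.05,"ty":-0.3,"tz":-0.05,"wx":0,"wy":0,"wz":0.96}]' 60
python3 r.py 0.46 -0.2 0.25 90
```

```text
clock: 27.35
position: [0.4028, 0.0712, 0.2395]
tcp_rot: [-179.6, -0.2, 126.7]
wrist_force: [0.8, -0.6, -1.9]
grip_width: 0.0327
rel [-0.2516 -0.1163 -0.0105] [-0.007  -0.0007  0.6407] q [ -7. -17. 115.  -0.  83. -44.]
```

```bash
python3 -m creep '[{"fingers":255,"tx":-0.03,"ty":-0.015,"tz":-0.01,"wx":0,"wy":0,"wz":0.12},{"fingers":255,"tx":-0.065,"ty":-0.03,"tz":-0.01,"wx":0,"wy":0,"wz":0.24},{"fingers":255,"tx":-0.1,"ty":-0.045,"tz":-0.01,"wx":0,"wy":0,"wz":0.36},{"fingers":255,"tx":-0.135,"ty":-0.06,"tz":-0.01,"wx":0,"wy":0,"wz":0.48},{"fingers":255,"tx":-0.17,"ty":-0.08,"tz":-0.01,"wx":0,"wy":0,"wz":0.6},{"fingers":255,"tx":-0.205,"ty":-0.095,"tz":-0.01,"wx":0,"wy":0,"wz":0.61},{"fingers":255,"tx":-0.24,"ty":-0.11,"tz":-0.01,"wx":0,"wy":0,"wz":0.61},{"fingers":255,"tx":-0.25,"ty":-0.116,"tz":-0.01,"wx":0,"wy":0,"wz":0.61}]' 60
python3 r.py 0.614 -0.272 0.20 90
python3 - <<'E'
from h import *
p,d=capture("wrist");save("w30",p)
E
```

```text
clock: 28.02
position: [0.4619, -0.2007, 0.2495]
tcp_rot: [-179.6, 0.0, 91.8]
wrist_force: [-0.5, 0.6, -2.2]
grip_width: 0.0331
rel [-0.0761  0.1501  0.0487] [-0.0061  0.0009  0.0321] q [-37.  -2. 101.  -0.  82. -39.]
```

View pics/w30.png

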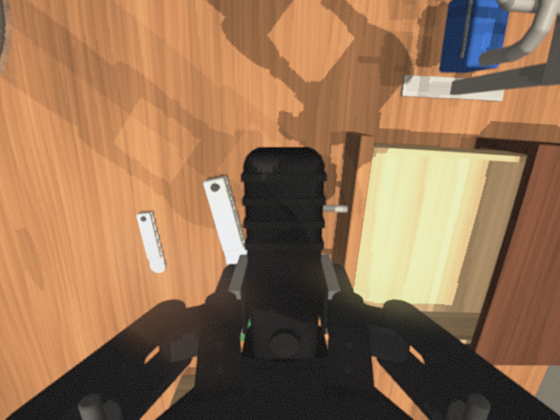

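```bash
python3 -m creep '[{"fingers":255,"tx":-0.02,"ty":0.03,"tz":0,"wx":0.006,"wy":0,"wz":0.03},{"fingers":255,"tx":-0.04,"ty":0.065,"tz":0,"wx":0.006,"wy":0,"wz":0.03},{"fingers":255,"tx":-0.06,"ty":0.1,"tz":0.01,"wx":0.006,"wy":0,"wz":0.03},{"fingers":255,"tx":-0.07,"ty":0.135,"tz":0.03,"wx":0.006,"wy":0,"wz":0.03},{"fingers":255,"tx":-0.075,"ty":0.15,"tz":0.06,"wx":0.006,"wy":0,"wz":0.03},{"fingers":255,"tx":-0.075,"ty":0.15,"tz":0.09,"wx":0.006,"wy":0,"wz":0.03},{"fingers":255,"tx":-0.075,"ty":0.15,"tz":0.1,"wx":0.006,"wy":0,"wz":0.03},{"fingers":255,"tx":-0.075,"ty":0.15,"tz":0.1,"wx":0.006,"wy":0,"wz":0.03}]' 60
python3 r.py 0.614 -0.272 0.028 90
python3 - <<'E'
from h import *
p,d=capture("wrist");save("w31",p)
p,d=capture("scene");save("s31",p,(70,130,330,320),3)
E
```

```text
clock: 28.73
position: [0.6117, -0.2634, 0.1461]
tcp_rot: [-179.0, -0.3, 90.4]
wrist_force: [-1.2, 0.4, -2.1]
grip_width: 0.0327
rel [-0.0092  0.0044  0.118 ] [-0.0183 -0.0048  0.0068] q [-34.  27.  79.  -0.  75. -34.]
```

View pics/w31.png

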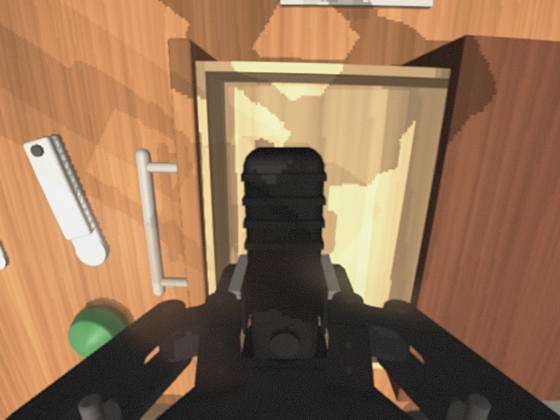

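View pics/s31.png

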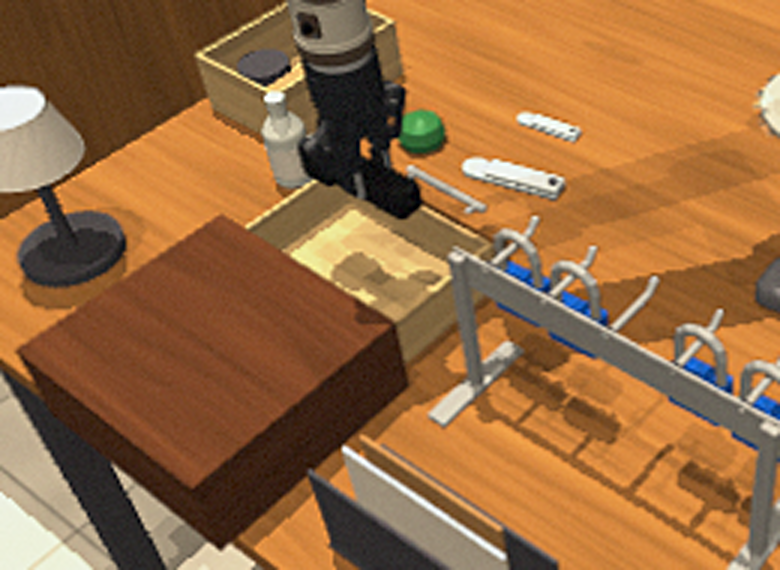

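```bash
python3 -m creep '[{"fingers":255,"tx":-0.009,"ty":0.004,"tz":0.02,"wx":-0.016,"wy":0,"wz":0},{"fingers":255,"tx":-0.009,"ty":0.004,"tz":0.045,"wx":-0.016,"wy":0,"wz":0},{"fingers":255,"tx":-0.009,"ty":0.004,"tz":0.07,"wx":-0.016,"wy":0,"wz":0},{"fingers":255,"tx":-0.009,"ty":0.004,"tz":0.095,"wx":-0.016,"wy":0,"wz":0},{"fingers":255,"tx":-0.009,"ty":0.004,"tz":0.11,"wx":-0.016,"wy":0,"wz":0},{"fingers":255,"tx":-0.009,"ty":0.004,"tz":0.117,"wx":-0.016,"wy":0,"wz":0},{"fingers":255,"tx":-0.009,"ty":0.004,"tz":0.117,"wx":-0.016,"wy":0,"wz":0}]' 60
python3 r.py 0.614 -0.272 0.028 90
```

```text
clock: 29.42
position: [0.6179, -0.2756, 0.0354]
tcp_rot: [179.6, 0.1, 90.3]
wrist_force: [-0.4, 0.6, -3.2]
grip_width: 0.0329
rel [ 0.0036 -0.0039  0.0074] [0.0071 0.0016 0.006 ] q [-34.  34.  82.   0.  64. -35.]
```

```bash
python3 -m creep '[{"fingers":255,"tx":0.002,"ty":-0.003,"tz":0.006,"wx":0.007,"wy":0,"wz":0},{"fingers":255,"tx":0.002,"ty":-0.003,"tz":0.006,"wx":0.007,"wy":0,"wz":0},{"fingers":105,"tx":0.002,"ty":-0.003,"tz":0.006,"wx":0.007,"wy":0,"wz":0},{"fingers":105,"tx":0.002,"ty":-0.003,"tz":0.006,"wx":0.007,"wy":0,"wz":0},{"fingers":105,"tx":0.002,"ty":-0.003,"tz":0.006,"wx":0.007,"wy":0,"wz":0}]' 60
python3 -m creep '[{"fingers":105,"tx":0,"ty":0,"tz":-0.03,"wx":0,"wy":0,"wz":0},{"fingers":105,"tx":0,"ty":0,"tz":-0.07,"wx":0,"wy":0,"wz":0},{"fingers":105,"tx":0,"ty":0,"tz":-0.11,"wx":0,"wy":0,"wz":0},{"fingers":75,"tx":0,"ty":0,"tz":-0.15,"wx":0,"wy":0,"wz":0},{"fingers":75,"tx":0.02,"ty":-0.04,"tz":-0.19,"wx":0,"wy":0,"wz":0},{"fingers":75,"tx":0.06,"ty":-0.08,"tz":-0.21,"wx":0,"wy":0,"wz":0},{"fingers":75,"tx":0.07,"ty":-0.12,"tz":-0.21,"wx":0,"wy":0,"wz":0},{"fingers":75,"tx":0.07,"ty":-0.15,"tz":-0.21,"wx":0,"wy":0,"wz":0}]' 60
python3 - <<'E'
from h import *
c=calibration("wrist");p,d=capture("wrist");save("w32",p)
for n,P in(("wrist",cloud("wrist",d,c)),("top",cloud("top",capture("top")[1]))):
    Q=P.reshape(-1,3)
    q=Q[(Q[:,2]>.008)&(Q[:,2]<.025)&(Q[:,1]>-.37)&(Q[:,1]<-.17)&(Q[:,0]>.33)&(Q[:,0]<.46)]
    print(n,"horn",len(q),cv2.minAreaRect((q[:,:2]*1000).astype(np.float32)),q[:,2].max())
    q=Q[(Q[:,2]>.035)&(Q[:,2]<.08)&(Q[:,1]>-.38)&(Q[:,1]<-.18)&(Q[:,0]>.575)&(Q[:,0]<.66)]
    if len(q):print(n,"torch",len(q),cv2.minAreaRect((q[:,:2]*1000).astype(np.float32)),q[:,2].max())
E
```

```text
clock: 29.83
position: [0.6162, -0.2745, 0.031]
tcp_rot: [179.8, 0.2, 90.3]
wrist_force: [-0.6, -0.6, -0.7]
grip_width: 0.0502
clock: 30.5
position: [0.4817, -0.2071, 0.2404]
tcp_rot: [179.7, 0.3, 90.5]
wrist_force: [-0.5, -0.1, 1.0]
grip_width: 0.0603
wrist horn 1767 ((383.4148254394531, -273.1897888183594), (32.88835525512695, 139.76918029785156), 14.855048179626465) 0.02057010223293765
wrist torch 3401 ((615.037353515625, -283.75787353515625), (45.83213806152344, 147.97268676757812), 1.0649877786636353) 0.06748741860949661
top horn 58 ((381.9339294433594, -283.67401123046875), (158.48434448242188, 83.53028106689453), 86.85678100585938) 0.021244658513805643
top torch 134 ((616.45263671875, -286.3990783691406), (34.14229965209961, 152.45921325683594), 2.890327215194702) 0.0728250266200675
```

View pics/w32.png

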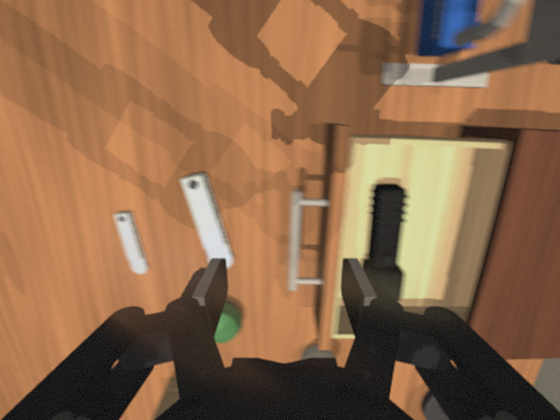

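The torch lies in the drawer at about (0.615, -0.28). The large shoehorn is centred at (0.383, -0.273), 140×33 mm, rotated 14.9°.

```bash
python3 r.py 0.383 -0.273 0.10 104.9;python3 -m creep '[{"fingers":75,"tx":-0.02,"ty":-0.03,"tz":0.0,"wx":0,"wy":0,"wz":-0.12},{"fingers":75,"tx":-0.04,"ty":-0.06,"tz":0.02,"wx":0,"wy":0,"wz":-0.25},{"fingers":75,"tx":-0.06,"ty":-0.09,"tz":0.05,"wx":0,"wy":0,"wz":-0.25},{"fingers":75,"tx":-0.065,"ty":-0.095,"tz":0.08,"wx":0,"wy":0,"wz":-0.25},{"fingers":75,"tx":-0.065,"ty":-0.095,"tz":0.11,"wx":0,"wy":0,"wz":-0.25},{"fingers":75,"tx":-0.065,"ty":-0.095,"tz":0.14,"wx":0,"wy":0,"wz":-0.25},{"fingers":75,"tx":-0.065,"ty":-0.095,"tz":0.14,"wx":0,"wy":0,"wz":-0.25}]' 60
python3 r.py 0.383 -0.273 -0.006 104.9
python3 - <<'E'
from h import *
c=calibration("wrist");p,d=capture("wrist");save("w33",p);Q=cloud("wrist",d,c).reshape(-1,3)
q=Q[(Q[:,2]>.008)&(Q[:,2]<.025)&(Q[:,1]>-.37)&(Q[:,1]<-.17)&(Q[:,0]>.33)&(Q[:,0]<.46)]
print("horn",len(q),cv2.minAreaRect((q[:,:2]*1000).astype(np.float32)),q[:,2].max())
E
```

```text
rel [-0.0669 -0.0939  0.1376] [-0.0019  0.0009 -0.2541] q [-37.   0.  99.  -0.  80. -37.]
clock: 31.18
position: [0.384, -0.2712, 0.0924]
tcp_rot: [-179.8, -0.4, 104.6]
wrist_force: [-0.8, 0.9, -0.8]
grip_width: 0.0607
rel [-0.0021 -0.001   0.0984] [-0.004  -0.0068 -0.0052] q [-50.   3. 115.  -0.  63. -65.]
horn 4960 ((381.8184814453125, -272.94964599609375), (32.93488311767578, 138.57421875), 13.921767234802246) 0.019945403814092086
```

View pics/w33.png

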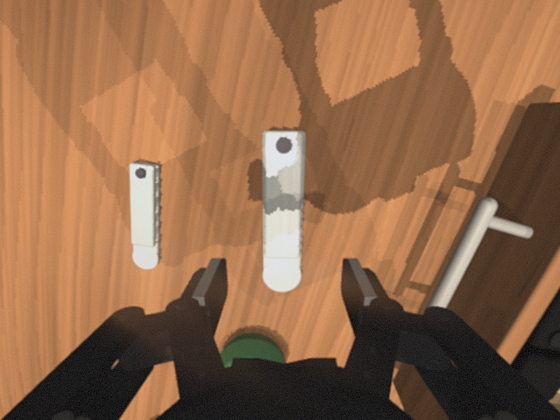

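```bash
python3 -m creep '[{"fingers":75,"tx":-0.002,"ty":-0.001,"tz":0.035,"wx":-0.003,"wy":-0.006,"wz":0},{"fingers":75,"tx":-0.002,"ty":-0.001,"tz":0.07,"wx":-0.003,"wy":-0.006,"wz":0},{"fingers":75,"tx":-0.002,"ty":-0.001,"tz":0.09,"wx":-0.003,"wy":-0.006,"wz":0},{"fingers":75,"tx":-0.002,"ty":-0.001,"tz":0.098,"wx":-0.003,"wy":-0.006,"wz":0},{"fingers":75,"tx":-0.002,"ty":-0.001,"tz":0.098,"wx":-0.003,"wy":-0.006,"wz":0}]' 60
python3 - <<'E'
from h import *
c=calibration("wrist");pp,T=tcp();p,d=capture("wrist");save("w34",p);P=cloud("wrist",d,c).reshape(-1,3)
L=T.inv().apply(P-pp)
m=(abs(L[:,0])<.02)&(abs(L[:,1])<.06)&(abs(L[:,1])>.026)&(P[:,2]<.06)&(L[:,0]<.0125)
print(np.histogram(P[m][:,2],bins=np.arange(-.006,.05,.003)))
E
```

```text
clock: 31.65
position: [0.3871, -0.2766, -0.0002]
tcp_rot: [179.8, 0.5, 104.7]
wrist_force: [0.5, 0.3, 0.3]
grip_width: 0.06
(array([   0, 3104,  671,    0,    0,   34,  107,  182,  249,  257,  293,
        299,  305,  342,  371,  383,  322,  520]), array([-0.006, -0.003,  0.   ,  0.003,  0.006,  0.009,  0.012,  0.015,
        0.018,  0.021,  0.024,  0.027,  0.03 ,  0.033,  0.036,  0.039,
        0.042,  0.045,  0.048]))
```

View pics/w34.png

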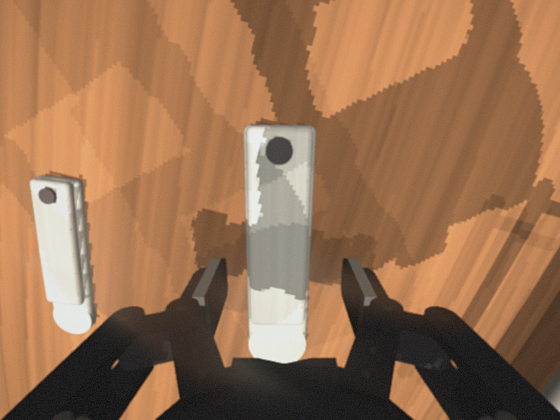

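```bash
python3 -m creep '[{"fingers":75,"tx":0.002,"ty":-0.003,"tz":0.006,"wx":0.003,"wy":0.006,"wz":0},{"fingers":75,"tx":0.002,"ty":-0.003,"tz":0.006,"wx":0.003,"wy":0.006,"wz":0},{"fingers":255,"tx":0.002,"ty":-0.003,"tz":0.006,"wx":0.003,"wy":0.006,"wz":0},{"fingers":255,"tx":0.002,"ty":-0.003,"tz":0.006,"wx":0.003,"wy":0.006,"wz":0},{"fingers":255,"tx":0.002,"ty":-0.003,"tz":0.006,"wx":0.003,"wy":0.006,"wz":0},{"fingers":255,"tx":0.002,"ty":-0.003,"tz":0.006,"wx":0.003,"wy":0.006,"wz":0},{"fingers":255,"tx":0.002,"ty":-0.003,"tz":0.006,"wx":0.003,"wy":0.006,"wz":0}]' 60
python3 -m creep '[{"fingers":255,"tx":0,"ty":0,"tz":-0.02,"wx":0,"wy":0,"wz":0},{"fingers":255,"tx":0,"ty":0,"tz":-0.05,"wx":0,"wy":0,"wz":0},{"fingers":255,"tx":0,"ty":0,"tz":-0.09,"wx":0,"wy":0,"wz":0},{"fingers":255,"tx":0,"ty":0,"tz":-0.13,"wx":0,"wy":0,"wz":0},{"fingers":255,"tx":0,"ty":0,"tz":-0.17,"wx":0,"wy":0,"wz":0},{"fingers":255,"tx":0,"ty":0,"tz":-0.17,"wx":0,"wy":0,"wz":0}]' 60
python3 r.py 0.50 -0.28 0.20 90
python3 - <<'E'
from h import *
p,d=capture("wrist");save("w35",p)
E
```

```text
clock: 32.28
position: [0.3839, -0.2759, -0.0053]
tcp_rot: [179.9, 0.2, 104.7]
wrist_force: [-1.6, 1.1, 6.9]
grip_width: 0.032
clock: 32.78
position: [0.3867, -0.279, 0.1727]
tcp_rot: [179.6, 1.0, 104.7]
wrist_force: [0.9, -0.9, 0.3]
grip_width: 0.0315
rel [-0.0301  0.1095 -0.026 ] [0.0094 0.0162 0.2563] q [-50.  -4. 111.  -0.  72. -65.]
```

View pics/w35.png

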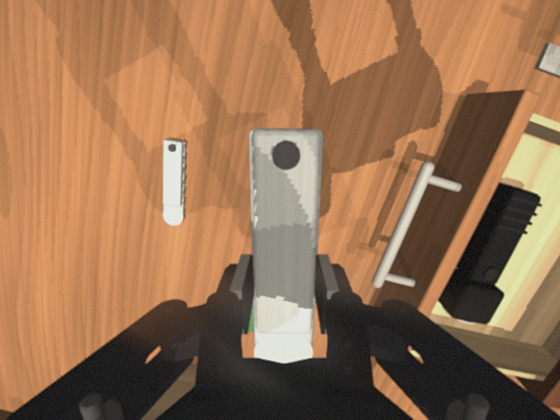

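The shoehorn is held. Before lowering it I'll measure the chest roof edge and the gripper's side profile to get the clearances.

```bash
python3 - <<'E'
from h import *
c=calibration("wrist");pp,T=tcp();p,d=capture("wrist");P=cloud("wrist",d,c).reshape(-1,3)
L=T.inv().apply(P-pp)
m=(d.reshape(-1)>0)&(L[:,2]<.02)&(abs(L[:,0])<.06)&(abs(L[:,1])<.09)
for z in np.arange(-.13,.02,.01):
    s=L[m&(abs(L[:,2]-z)<.005)]
    if len(s):print(round(z,3),s[:,1].min().round(3),s[:,1].max().round(3),s[:,0].min().round(3),s[:,0].max().round(3))
Q=cloud("top",capture("top")[1]).reshape(-1,3)
for y in (-.38,-.34,-.30,-.26,-.22,-.18):
    s=Q[(abs(Q[:,1]-y)<.015)&(Q[:,2]>.1)&(Q[:,2]<.112)&(Q[:,0]>.6)];f=Q[(abs(Q[:,1]-y)<.015)&(Q[:,2]>.084)&(Q[:,2]<.098)&(Q[:,0]<.6)&(Q[:,0]>.5)]
    print(y,"roof x",np.sort(s[:,0])[:4].round(3),s[:,0].max().round(3),"panel",f[:,0].min().round(3) if len(f) else None,f[:,0].max().round(3) if len(f) else None)
E
```

```text
-0.11 -0.019 0.019 0.02 0.021
-0.1 -0.067 0.067 0.005 0.021
-0.09 -0.065 0.065 -0.008 0.018
-0.08 -0.06 0.06 -0.014 0.018
-0.07 -0.056 0.056 -0.014 0.018
-0.06 -0.052 0.052 -0.013 0.014
-0.05 -0.047 0.048 -0.008 0.014
-0.04 -0.029 0.03 -0.012 0.011
-0.03 -0.029 0.03 -0.012 0.011
-0.02 -0.029 0.03 -0.032 0.06
-0.01 -0.028 0.028 -0.059 0.06
-0.38 roof x [0.709 0.709 0.709 0.709] 0.965 panel 0.529 0.549
-0.34 roof x [0.709 0.709 0.71  0.71 ] 0.965 panel 0.53 0.551
-0.3 roof x [0.709 0.71  0.711 0.711] 0.968 panel 0.531 0.551
-0.26 roof x [0.709 0.71  0.71  0.71 ] 0.968 panel 0.532 0.551
-0.22 roof x [0.711 0.711 0.711 0.711] 0.967 panel 0.534 0.553
-0.18 roof x [0.711 0.711 0.712 0.712] 0.97 panel 0.533 0.552
```

The gripper's knuckles would meet the roof edge (x≈0.708) if it went all the way down. I'll release the shoehorn behind the torch at x≈0.656, from a few cm up.

```bash
python3 -m creep '[{"fingers":255,"tx":-0.01,"ty":0.03,"tz":-0.02,"wx":0,"wy":0,"wz":0.12},{"fingers":255,"tx":-0.02,"ty":0.06,"tz":-0.026,"wx":0.009,"wy":0.016,"wz":0.25},{"fingers":255,"tx":-0.03,"ty":0.1,"tz":-0.026,"wx":0.009,"wy":0.016,"wz":0.256},{"fingers":255,"tx":-0.03,"ty":0.11,"tz":-0.026,"wx":0.009,"wy":0.016,"wz":0.256},{"fingers":255,"tx":-0.03,"ty":0.11,"tz":-0.026,"wx":0.009,"wy":0.016,"wz":0.256}]' 60
python3 r.py 0.656 -0.283 0.15 90
```

```text
clock: 33.35
position: [0.4979, -0.2744, 0.1865]
tcp_rot: [-179.2, -0.9, 90.1]
wrist_force: [0.4, 0.2, -1.6]
grip_width: 0.0318
rel [-0.0096  0.1586  0.0342] [-0.0135 -0.0161  0.0026] q [-41.  11.  94.   0.  76. -41.]
```

```bash
python3 -m creep '[{"fingers":255,"tx":-0.003,"ty":0.03,"tz":0,"wx":-0.005,"wy":-0.008,"wz":0},{"fingers":255,"tx":-0.006,"ty":0.065,"tz":0.01,"wx":-0.012,"wy":-0.015,"wz":0},{"fingers":255,"tx":-0.009,"ty":0.1,"tz":0.02,"wx":-0.012,"wy":-0.015,"wz":0},{"fingers":255,"tx":-0.009,"ty":0.135,"tz":0.03,"wx":-0.012,"wy":-0.015,"wz":0},{"fingers":255,"tx":-0.009,"ty":0.158,"tz":0.034,"wx":-0.012,"wy":-0.015,"wz":0},{"fingers":255,"tx":-0.009,"ty":0.158,"tz":0.034,"wx":-0.012,"wy":-0.015,"wz":0},{"fingers":255,"tx":-0.009,"ty":0.158,"tz":0.034,"wx":-0.012,"wy":-0.015,"wz":0}]' 60
python3 r.py 0.656 -0.283 0.058 90
python3 - <<'E'
from h import *
p,d=capture("wrist");save("w36",p)
E
```

```text
clock: 33.93
position: [0.653, -0.284, 0.1509]
tcp_rot: [-179.8, 0.0, 90.0]
wrist_force: [0.3, 0.1, -0.5]
grip_width: 0.0319
rel [0.001  0.0032 0.0929] [-0.003   0.0001  0.0007] q [-33.  32.  70.  -0.  77. -33.]
```

View pics/w36.png

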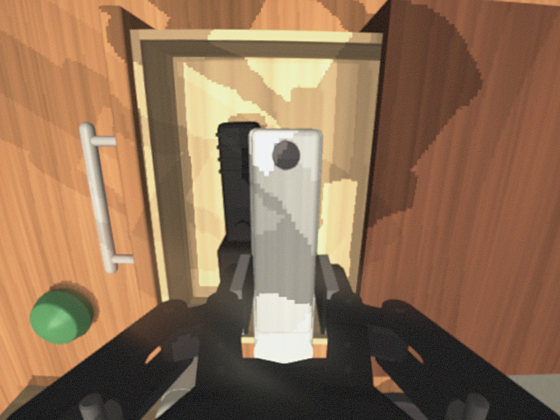

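```bash
python3 -m creep '[{"fingers":255,"tx":0,"ty":0.003,"tz":0.03,"wx":0,"wy":0,"wz":0},{"fingers":255,"tx":0,"ty":0.003,"tz":0.06,"wx":0,"wy":0,"wz":0},{"fingers":255,"tx":0,"ty":0.003,"tz":0.08,"wx":0,"wy":0,"wz":0},{"fingers":255,"tx":0,"ty":0.002,"tz":0.091,"wx":0,"wy":0,"wz":0},{"fingers":255,"tx":0,"ty":0.002,"tz":0.091,"wx":0,"wy":0,"wz":0},{"fingers":255,"tx":0,"ty":0.002,"tz":0.091,"wx":0,"wy":0,"wz":0}]' 60
python3 -m creep '[{"fingers":115,"tx":0,"ty":0,"tz":0,"wx":0,"wy":0,"wz":0},{"fingers":115,"tx":0,"ty":0,"tz":0,"wx":0,"wy":0,"wz":0},{"fingers":115,"tx":0,"ty":0,"tz":0,"wx":0,"wy":0,"wz":0},{"fingers":115,"tx":0,"ty":0,"tz":-0.03,"wx":0,"wy":0,"wz":0},{"fingers":115,"tx":0,"ty":0,"tz":-0.07,"wx":0,"wy":0,"wz":0},{"fingers":115,"tx":0,"ty":-0.02,"tz":-0.11,"wx":0,"wy":0,"wz":0},{"fingers":115,"tx":0,"ty":-0.06,"tz":-0.14,"wx":0,"wy":0,"wz":0},{"fingers":115,"tx":0,"ty":-0.06,"tz":-0.14,"wx":0,"wy":0,"wz":0}]' 60
python3 - <<'E'
from h import *
p,d=capture("wrist");save("w37",p)
E
```

```text
clock: 34.48
position: [0.6565, -0.2854, 0.0642]
tcp_rot: [179.8, 0.2, 90.0]
wrist_force: [0.6, -0.4, -0.5]
grip_width: 0.0322
clock: 35.15
position: [0.5966, -0.2862, 0.2103]
tcp_rot: [179.5, 0.5, 90.0]
wrist_force: [0.4, 0.3, 1.2]
grip_width: 0.0467
```

View pics/w37.png

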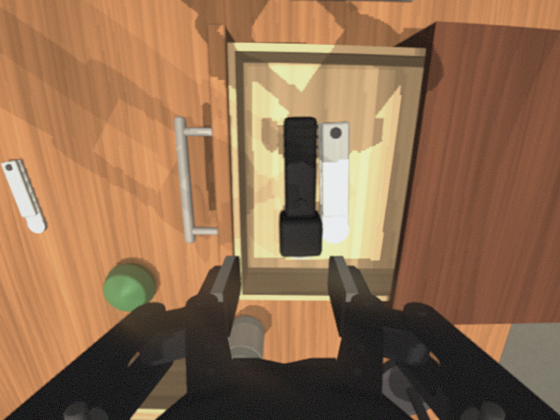

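Both items lie flat in the drawer, the torch at (300,185) and the shoehorn at (335,180). Next I'll back off, close the fingers and push on the handle bar.

```bash
python3 -m creep '[{"fingers":255,"tx":0,"ty":-0.04,"tz":0,"wx":0,"wy":0,"wz":0},{"fingers":255,"tx":0.003,"ty":-0.08,"tz":0,"wx":0,"wy":0,"wz":0},{"fingers":255,"tx":0.006,"ty":-0.12,"tz":0.0,"wx":0,"wy":0,"wz":0},{"fingers":255,"tx":0.006,"ty":-0.155,"tz":0.02,"wx":0,"wy":0,"wz":0},{"fingers":255,"tx":0.006,"ty":-0.165,"tz":0.06,"wx":0,"wy":0,"wz":0},{"fingers":255,"tx":0.006,"ty":-0.165,"tz":0.1,"wx":0,"wy":0,"wz":0},{"fingers":255,"tx":0.006,"ty":-0.165,"tz":0.14,"wx":0,"wy":0,"wz":0},{"fingers":255,"tx":0.006,"ty":-0.165,"tz":0.16,"wx":0,"wy":0,"wz":0}]' 60
python3 r.py 0.45 -0.278 0.05 90
python3 - <<'E'
from h import *
p,d=capture("wrist");save("w38",p)
E
```

```text
clock: 35.87
position: [0.4295, -0.2764, 0.0376]
tcp_rot: [-179.8, -0.1, 90.0]
wrist_force: [-0.1, 0.3, 0.1]
grip_width: 0.0001
rel [-0.0016  0.0205 -0.0124] [-0.0026 -0.0025 -0.0006] q [-46.  13. 110.  -0.  57. -46.]
```

View pics/w38.png

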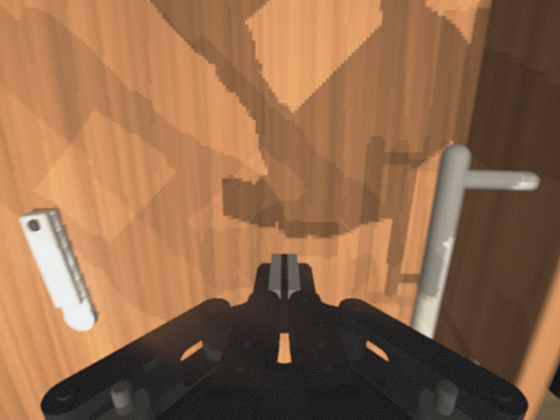

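```bash
python3 - <<'E'
from h import *
c=calibration("wrist");pp,T=tcp();p,d=capture("wrist");P=cloud("wrist",d,c).reshape(-1,3)
L=T.inv().apply(P-pp)
m=(d.reshape(-1)>0)&(abs(L[:,0])<.03)&(abs(L[:,1])<.08)&(P[:,2]>.012)
for z in np.arange(-.12,.02,.01):
    s=L[m&(abs(L[:,2]-z)<.005)]
    if len(s):print(round(z,3),s[:,1].min().round(3),s[:,1].max().round(3))
Q=P[(P[:,2]>.055)&(P[:,2]<.085)&(P[:,0]>.475)&(P[:,0]<.515)&(P[:,1]>-.33)&(P[:,1]<-.21)];print("bar",np.percentile(Q,[1,50,99],axis=0).round(3))
E
```

```text
-0.11 -0.018 0.018
-0.1 -0.061 0.062
-0.09 -0.062 0.063
-0.08 -0.057 0.058
-0.07 -0.049 0.049
-0.06 -0.041 0.042
-0.05 -0.032 0.034
-0.04 -0.013 0.076
-0.03 -0.013 0.076
-0.02 -0.013 0.014
-0.01 -0.012 0.014
bar [[ 0.493 -0.294  0.065]
 [ 0.497 -0.242  0.071]
 [ 0.514 -0.211  0.073]]
```

```bash
python3 -m creep '[{"fingers":255,"tx":0,"ty":0.01,"tz":-0.013,"wx":0,"wy":0,"wz":0},{"fingers":255,"tx":0,"ty":0.03,"tz":-0.013,"wx":0,"wy":0,"wz":0},{"fingers":255,"tx":0,"ty":0.045,"tz":-0.013,"wx":0,"wy":0,"wz":0},{"fingers":255,"tx":0,"ty":0.055,"tz":-0.013,"wx":0,"wy":0,"wz":0},{"fingers":255,"tx":0,"ty":0.065,"tz":-0.013,"wx":0,"wy":0,"wz":0},{"fingers":255,"tx":0,"ty":0.075,"tz":-0.013,"wx":0,"wy":0,"wz":0},{"fingers":255,"tx":0,"ty":0.085,"tz":-0.013,"wx":0,"wy":0,"wz":0},{"fingers":255,"tx":0,"ty":0.095,"tz":-0.013,"wx":0,"wy":0,"wz":0}]' 60
python3 - <<'E'
from h import *
p,d=capture("wrist");save("w39",p)
E
python3 r.py 0.656 -0.278 0.05 90
```

```text
clock: 36.63
position: [0.5292, -0.2806, 0.0588]
tcp_rot: [179.7, 0.4, 90.0]
wrist_force: [-1.1, -1.0, 2.3]
grip_width: 0.0002
rel [0.0024 0.1252 0.0098] [0.0072 0.0065 0.0006] q [-39.  23.  95.  -0.  62. -39.]
```

View pics/w39.png

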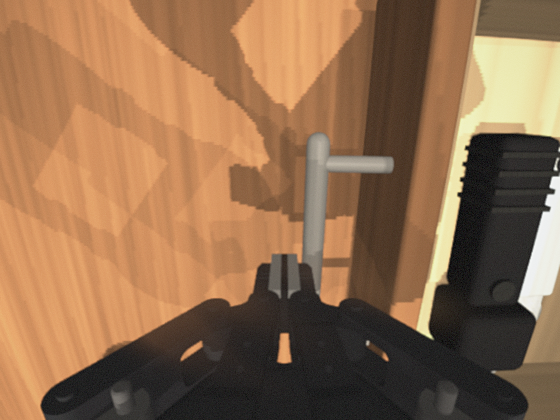

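```bash
python3 -m creep '[{"fingers":255,"tx":0.002,"ty":0.01,"tz":0.01,"wx":0.005,"wy":0,"wz":0},{"fingers":255,"tx":0.002,"ty":0.02,"tz":0.01,"wx":0.005,"wy":0,"wz":0},{"fingers":255,"tx":0.002,"ty":0.03,"tz":0.01,"wx":0.005,"wy":0,"wz":0},{"fingers":255,"tx":0.002,"ty":0.04,"tz":0.01,"wx":0.005,"wy":0,"wz":0},{"fingers":255,"tx":0.002,"ty":0.05,"tz":0.01,"wx":0.005,"wy":0,"wz":0},{"fingers":255,"tx":0.002,"ty":0.06,"tz":0.01,"wx":0.005,"wy":0,"wz":0},{"fingers":255,"tx":0.002,"ty":0.07,"tz":0.01,"wx":0.005,"wy":0,"wz":0},{"fingers":255,"tx":0.002,"ty":0.08,"tz":0.01,"wx":0.005,"wy":0,"wz":0}]' 60
python3 r.py 0.656 -0.278 0.05 90
```

```text
clock: 37.35
position: [0.6077, -0.2773, 0.0472]
tcp_rot: [-179.8, 0.2, 90.0]
wrist_force: [-1.2, 0.4, -0.6]
grip_width: -0.0
rel [-0.0007  0.0483 -0.0029] [-0.0026  0.0036  0.0002] q [-35.  33.  83.  -0.  65. -35.]
```

```bash
python3 -m creep '[{"fingers":255,"tx":0,"ty":0.01,"tz":-0.002,"wx":0,"wy":0,"wz":0},{"fingers":255,"tx":0,"ty":0.02,"tz":-0.003,"wx":0,"wy":0,"wz":0},{"fingers":255,"tx":0,"ty":0.03,"tz":-0.003,"wx":0,"wy":0,"wz":0},{"fingers":255,"tx":0,"ty":0.036,"tz":-0.003,"wx":0,"wy":0,"wz":0},{"fingers":255,"tx":0,"ty":0.042,"tz":-0.003,"wx":0,"wy":0,"wz":0},{"fingers":255,"tx":0,"ty":0.045,"tz":-0.003,"wx":0,"wy":0,"wz":0},{"fingers":255,"tx":0,"ty":0.045,"tz":-0.003,"wx":0,"wy":0,"wz":0}]' 60
python3 - <<'E'
from h import *
p,d=capture("wrist");save("w40",p)
p,d=capture("top");save("t40",p,(290,80,410,300),2.5)
E
```

```text
clock: 37.93
position: [0.6439, -0.2771, 0.0502]
tcp_rot: [-178.6, -0.0, 90.1]
wrist_force: [-35.6, 2.5, 24.1]
grip_width: -0.0004
```

View pics/w40.png

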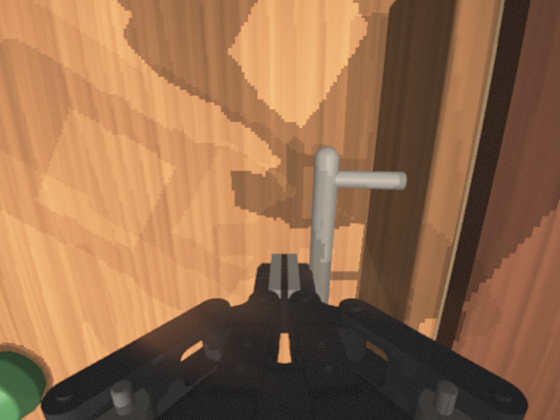

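The wrist force rose to 36 N at x=0.644. I'll ease off and measure the remaining gap.

```bash
python3 -m creep '[{"fingers":255,"tx":0,"ty":-0.02,"tz":0,"wx":0,"wy":0,"wz":0},{"fingers":255,"tx":0,"ty":-0.05,"tz":-0.02,"wx":0,"wy":0,"wz":0},{"fingers":255,"tx":0,"ty":-0.09,"tz":-0.06,"wx":0,"wy":0,"wz":0},{"fingers":255,"tx":0,"ty":-0.11,"tz":-0.1,"wx":0,"wy":0,"wz":0},{"fingers":255,"tx":0,"ty":-0.13,"tz":-0.14,"wx":0,"wy":0,"wz":0},{"fingers":255,"tx":0,"ty":-0.13,"tz":-0.16,"wx":0,"wy":0,"wz":0},{"fingers":255,"tx":0,"ty":-0.13,"tz":-0.16,"wx":0,"wy":0,"wz":0}]' 60
python3 - <<'E'
from h import *
c=calibration("wrist");p,d=capture("wrist");save("w41",p)
pt,dt=capture("top");save("t41",pt,(290,80,410,300),2.5)
for n,P in(("wrist",cloud("wrist",d,c)),("top",cloud("top",dt))):
  Q=P.reshape(-1,3)
  for y in (-.38,-.34,-.30,-.26,-.22,-.18):
    s=Q[(abs(Q[:,1]-y)<.015)&(Q[:,2]>.1)&(Q[:,2]<.112)&(Q[:,0]>.6)];f=Q[(abs(Q[:,1]-y)<.015)&(Q[:,2]>.084)&(Q[:,2]<.098)&(Q[:,0]<.72)&(Q[:,0]>.64)]
    print(n,y,"roof x",np.sort(s[:,0])[:2].round(3),"panel",f[:,0].min().round(3) if len(f) else None,f[:,0].max().round(3) if len(f) else None,len(f))
E
```

```text
clock: 38.62
position: [0.5248, -0.2796, 0.2202]
tcp_rot: [179.5, 0.8, 89.9]
wrist_force: [0.9, -0.8, 1.8]
grip_width: -0.0002
wrist -0.38 roof x [0.709 0.709] panel 0.694 0.712 470
wrist -0.34 roof x [0.71 0.71] panel 0.695 0.712 536
wrist -0.3 roof x [0.71  0.711] panel 0.696 0.713 602
wrist -0.26 roof x [0.711 0.711] panel 0.696 0.714 678
wrist -0.22 roof x [0.712 0.712] panel 0.696 0.717 764
wrist -0.18 roof x [0.712 0.712] panel 0.697 0.716 861
top -0.38 roof x [0.708 0.708] panel 0.706 0.711 3
top -0.34 roof x [0.709 0.709] panel 0.694 0.718 40
top -0.3 roof x [0.709 0.71 ] panel 0.694 0.711 40
top -0.26 roof x [0.709 0.71 ] panel 0.694 0.713 40
top -0.22 roof x [0.711 0.711] panel 0.695 0.713 51
top -0.18 roof x [0.712 0.713] panel 0.697 0.715 41
```

View pics/w41.png

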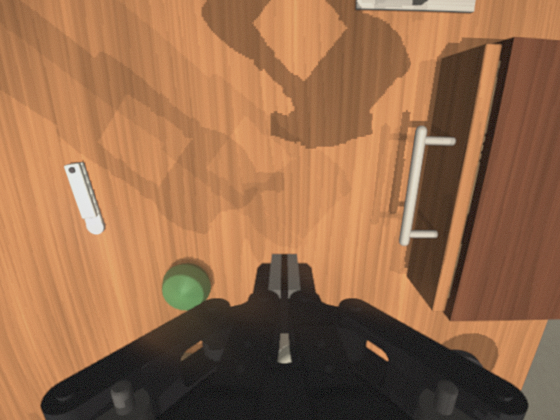

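View pics/t41.png

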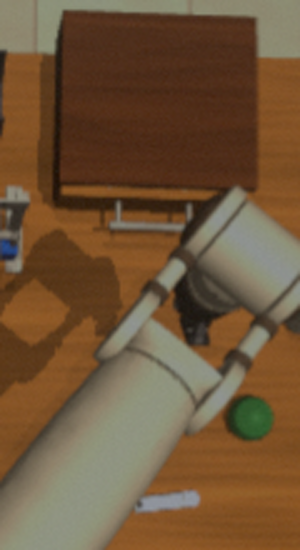

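The drawer face stands at x≈0.695 and the chest front at about 0.710, so about 15 mm remains. The upward force suggests a gripper knuckle fouled something. I'll turn the tool 90°, where its profile is slimmer, and push again.

```bash
python3 -m creep '[{"fingers":255,"tx":0,"ty":0,"tz":0,"wx":0,"wy":0,"wz":0.125},{"fingers":255,"tx":0,"ty":0,"tz":0,"wx":0,"wy":0,"wz":0.25},{"fingers":255,"tx":0,"ty":0,"tz":0,"wx":0,"wy":0,"wz":0.375},{"fingers":255,"tx":0,"ty":0,"tz":0,"wx":0,"wy":0,"wz":0.5},{"fingers":255,"tx":0,"ty":0,"tz":0,"wx":0,"wy":0,"wz":0.625},{"fingers":255,"tx":0,"ty":0,"tz":0,"wx":0,"wy":0,"wz":0.75},{"fingers":255,"tx":0,"ty":0,"tz":0,"wx":0,"wy":0,"wz":0.875},{"fingers":255,"tx":0,"ty":0,"tz":0,"wx":0,"wy":0,"wz":1.0}]' 60
python3 r.py 0.59 -0.28 0.2 0
```

```text
clock: 39.38
position: [0.5221, -0.2757, 0.2075]
tcp_rot: [-179.9, 0.3, 32.4]
wrist_force: [0.3, -0.7, -0.3]
grip_width: -0.0001
rel [0.0551 0.04   0.0072] [-0.0009  0.0052  0.5651] q [-39.  12.  90.  -0.  78.  18.]
```

```bash
python3 -m creep '[{"fingers":255,"tx":0.015,"ty":0.01,"tz":0,"wx":0,"wy":0,"wz":0.12},{"fingers":255,"tx":0.03,"ty":0.02,"tz":0,"wx":0,"wy":0,"wz":0.24},{"fingers":255,"tx":0.055,"ty":0.04,"tz":0.02,"wx":0,"wy":0,"wz":0.36},{"fingers":255,"tx":0.055,"ty":0.04,"tz":0.05,"wx":0,"wy":0,"wz":0.48},{"fingers":255,"tx":0.055,"ty":0.04,"tz":0.09,"wx":0,"wy":0,"wz":0.56},{"fingers":255,"tx":0.055,"ty":0.04,"tz":0.12,"wx":0,"wy":0,"wz":0.56},{"fingers":255,"tx":0.055,"ty":0.04,"tz":0.14,"wx":0,"wy":0,"wz":0.56},{"fingers":255,"tx":0.055,"ty":0.04,"tz":0.154,"wx":0,"wy":0,"wz":0.56}]' 60
python3 r.py 0.659 -0.28 0.052 0
```

```text
clock: 40.05
position: [0.5876, -0.2787, 0.0499]
tcp_rot: [-179.9, 0.5, 0.6]
wrist_force: [-0.1, -0.3, -0.3]
grip_width: 0.0002
rel [ 0.0713  0.0021 -0.0028] [-0.002   0.009   0.0112] q [-36.  30.  85.  -0.  65.  54.]
```

```bash
python3 -m creep '[{"fingers":255,"tx":0.015,"ty":0.001,"tz":-0.002,"wx":0,"wy":0,"wz":0},{"fingers":255,"tx":0.03,"ty":0.001,"tz":-0.002,"wx":0,"wy":0,"wz":0},{"fingers":255,"tx":0.045,"ty":0.001,"tz":-0.002,"wx":0,"wy":0,"wz":0},{"fingers":255,"tx":0.052,"ty":0.001,"tz":-0.002,"wx":0,"wy":0,"wz":0},{"fingers":255,"tx":0.056,"ty":0.001,"tz":-0.002,"wx":0,"wy":0,"wz":0},{"fingers":255,"tx":0.06,"ty":0.001,"tz":-0.002,"wx":0,"wy":0,"wz":0}]' 60
python3 -m creep '[{"fingers":255,"tx":0.003,"ty":0,"tz":0,"wx":0,"wy":0,"wz":0},{"fingers":255,"tx":0.006,"ty":0,"tz":0,"wx":0,"wy":0,"wz":0}]' 60
```

```text
clock: 40.55
position: [0.6458, -0.2809, 0.0564]
tcp_rot: [180.0, 0.8, 0.7]
wrist_force: [-26.5, 1.7, 15.6]
grip_width: -0.0001
clock: 40.72
position: [0.646, -0.2809, 0.0564]
tcp_rot: [-179.9, 1.6, 0.7]
wrist_force: [-44.8, 3.3, 27.9]
grip_width: 0.0003
```

The drawer stops hard at the same place under 45 N. I'll look closely to see whether it is already shut.

```bash
python3 -m creep '[{"fingers":255,"tx":-0.02,"ty":0,"tz":0,"wx":0,"wy":0,"wz":0},{"fingers":255,"tx":-0.05,"ty":0,"tz":-0.02,"wx":0,"wy":0,"wz":0},{"fingers":255,"tx":-0.08,"ty":0,"tz":-0.06,"wx":0,"wy":0,"wz":0},{"fingers":255,"tx":-0.11,"ty":0,"tz":-0.09,"wx":0,"wy":0,"wz":0},{"fingers":255,"tx":-0.11,"ty":0,"tz":-0.09,"wx":0,"wy":0,"wz":0},{"fingers":255,"tx":-0.11,"ty":0,"tz":-0.09,"wx":0,"wy":0,"wz":0}]' 60
python3 - <<'E'
from h import *
c=calibration("wrist");p,d=capture("wrist");save("w42",p)
P=cloud("wrist",d,c).reshape(-1,3)
for z in (.03,.05,.07,.085,.092,.098,.104):
  for y in (-.42,-.415,-.40,-.36,-.28,-.22,-.17,-.15,-.145,-.14):
    s=P[(abs(P[:,1]-y)<.004)&(abs(P[:,2]-z)<.004)&(P[:,0]>.66)&(P[:,0]<.8)]
    if len(s): print(z,y,len(s),np.percentile(s[:,0],[2,50]).round(3),end=" | ")
  print()
sc,ds=capture("scene");save("s42",sc,(60,150,330,330),3)
E
```

```text
clock: 41.22
position: [0.5462, -0.2834, 0.1506]
tcp_rot: [179.6, -0.1, 0.5]
wrist_force: [-0.1, -0.2, -0.6]
grip_width: -0.0002
0.03 -0.415 6 [0.695 0.695] | 0.03 -0.4 26 [0.694 0.695] | 0.03 -0.36 24 [0.695 0.695] | 0.03 -0.28 30 [0.697 0.697] | 0.03 -0.22 6 [0.698 0.698] | 0.03 -0.17 31 [0.699 0.699] | 0.03 -0.15 27 [0.699 0.699] | 0.03 -0.145 23 [0.699 0.7  ] | 0.03 -0.14 7 [0.699 0.7  ] | 
0.05 -0.415 9 [0.695 0.695] | 0.05 -0.4 26 [0.694 0.695] | 0.05 -0.36 42 [0.695 0.696] | 0.05 -0.28 25 [0.697 0.697] | 0.05 -0.22 9 [0.698 0.698] | 0.05 -0.17 41 [0.699 0.699] | 0.05 -0.15 37 [0.699 0.699] | 0.05 -0.145 28 [0.699 0.699] | 0.05 -0.14 10 [0.699 0.7  ] | 
0.07 -0.415 10 [0.695 0.695] | 0.07 -0.4 41 [0.694 0.695] | 0.07 -0.36 45 [0.695 0.696] | 0.07 -0.28 163 [0.66  0.665] | 0.07 -0.22 257 [0.66  0.668] | 0.07 -0.17 49 [0.698 0.699] | 0.07 -0.15 47 [0.699 0.699] | 0.07 -0.145 41 [0.699 0.7  ] | 0.07 -0.14 11 [0.699 0.7  ] | 
0.085 -0.415 10 [0.694 0.695] | 0.085 -0.4 56 [0.694 0.695] | 0.085 -0.36 58 [0.695 0.696] | 0.085 -0.28 3 [0.697 0.697] | 
0.092 -0.415 28 [0.695 0.696] | 0.092 -0.4 84 [0.695 0.696] | 0.092 -0.36 31 [0.695 0.696] |
```

View pics/w42.png

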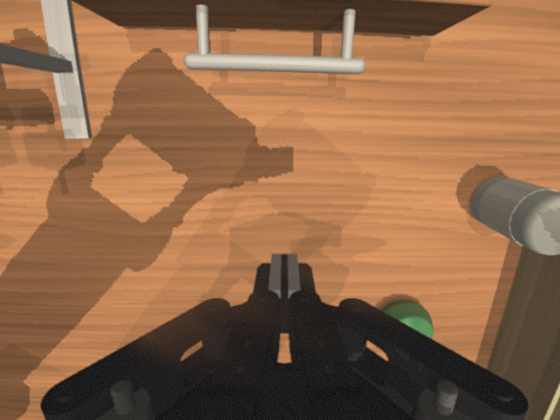

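View pics/s42.png

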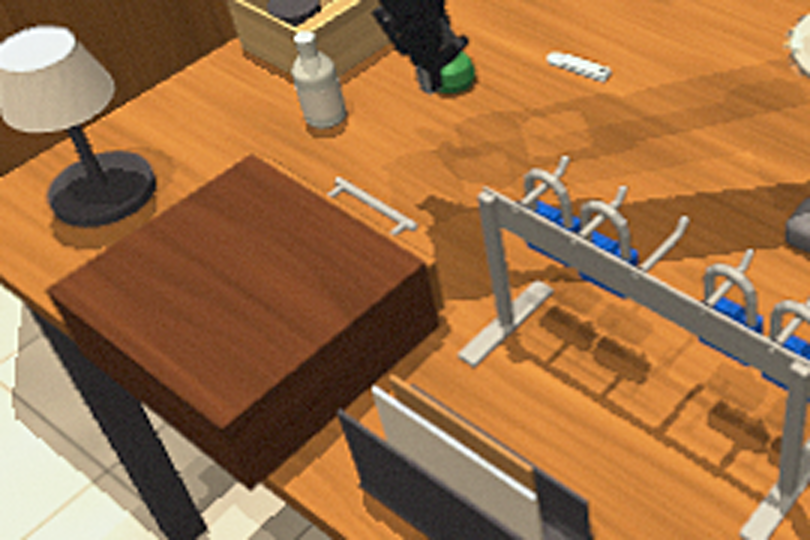

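This shows the drawer is shut. The panel is a full-width (280 mm) overlay front with its face at x≈0.697, and the rear roof edge at 0.967 makes exactly the 270 mm chest depth. Next come the final checks on the locks and the bystanders.

```bash
python3 -m creep '[{"fingers":255,"tx":-0.03,"ty":-0.03,"tz":-0.04,"wx":0,"wy":0,"wz":0},{"fingers":255,"tx":-0.06,"ty":-0.06,"tz":-0.08,"wx":0,"wy":0,"wz":0},{"fingers":255,"tx":-0.08,"ty":-0.06,"tz":-0.12,"wx":0,"wy":0,"wz":0},{"fingers":255,"tx":-0.08,"ty":-0.06,"tz":-0.12,"wx":0,"wy":0,"wz":0},{"fingers":255,"tx":-0.08,"ty":-0.06,"tz":-0.12,"wx":0,"wy":0,"wz":0}]' 60
python3 - <<'E'
from h import *
p,d=capture("top");save("t43",p);P=cloud("top",d).reshape(-1,3)
for hy in (-.0486,.0254,.0994,.1734,.2474):
    s=P[(abs(P[:,1]-hy)<.035)&(P[:,0]>.57)&(P[:,0]<.645)&(P[:,2]>.125)&(P[:,2]<.16)]
    t=P[(abs(P[:,1]-hy)<.035)&(P[:,0]>.57)&(P[:,0]<.645)&(P[:,2]>.2)&(P[:,2]<.215)]
    print(hy,"body",len(s),s.mean(0).round(3) if len(s) else None,"crown",len(t),t.mean(0).round(3) if len(t) else None)
sc,_=capture("scene");save("s43",sc)
o=cv2.imread("pics/top0.png")[:,:,::-1]
df=cv2.absdiff(o,p).max(2)>60;save("diff",np.dstack([df.astype(np.uint8)*255]*3))
E
```

```text
clock: 41.73
position: [0.4669, -0.2226, 0.2721]
tcp_rot: [179.6, -0.1, 0.7]
wrist_force: [0.4, -0.4, 1.0]
grip_width: 0.0002
-0.0486 body 98 [ 0.609 -0.047  0.144] crown 29 [ 0.61  -0.049  0.203]
0.0254 body 96 [0.61  0.026 0.143] crown 27 [0.61  0.026 0.203]
0.0994 body 0 None crown 6 [0.585 0.1   0.202]
0.1734 body 95 [0.608 0.169 0.143] crown 29 [0.608 0.173 0.203]
0.2474 body 103 [0.609 0.243 0.143] crown 31 [0.609 0.246 0.203]
```

View pics/t43.png

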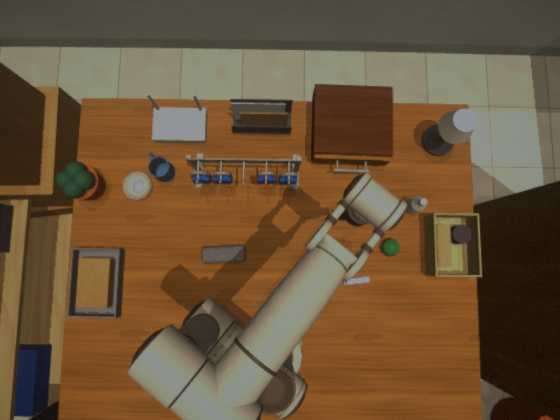

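View pics/s43.png

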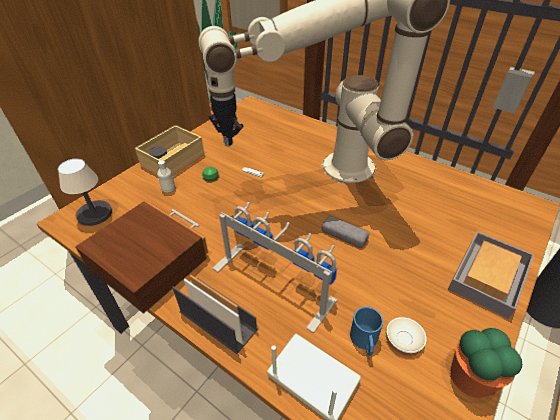

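Four locks hang at x≈0.609 with body tops at z≈0.143, so their undersides are at about 0.094. The bystanders sit at the same pixels as at the start, the drawer is shut and the arm is clear. I'll hand in the job.

```bash
python3 - <<'E'
from station import *
print(job_done(), state()["clock"])
E
```

```text
the job is handed in; nothing more can be done
the job is handed in; nothing more can be done
```

All four padlocks hang by their shackles on hooks 0, 1, 3 and 4. The torch and the larger shoehorn lie in the drawer, and it is pushed shut. I handed the job in at about 42 s; no verdict is reported.

**Last checks**
- **Locks:** undersides are at about 0.094 m, and each hangs within about 10 mm of its hook point.
- **Bystanders:** all five sit where they were at the start, as far as the top picture shows.
- **Arm:** it is clear of everything.
- **Torch and shoehorn:** I saw both flat on the drawer floor before closing it and could not see them afterwards.

**What failed or disagreed**
- **Dropped lock:** one lock slipped out on its first lift but stayed standing. I gripped it again, lower and tighter.
- **Fingertip position:** the first torch grasp closed on nothing. The wrist depth showed the fingertips about 35 mm farther back than specified, so I corrected for that.
- **Drawer stop:** it stopped hard with its face about 13–15 mm in front of the roof edge, which first looked not fully shut. I judged it shut because it held against 45 N. Its face (x≈0.697 m) to the chest's rear edge (0.967 m) also matches the 270 mm chest depth. I had no direct reading of the tray position.

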